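Stamp the two sloping specimen tags

TASK

Take the hand stamp from its pad and emboss the brass tag first, then the aluminium tag: set the die square inside the tag's frame, long side along the frame's long side and face flat on the slope, press about half-way down the bed's travel for a good half second, then lift the stamp straight off without sliding it. Then stand the stamp upright in the middle of its pad again and let go; never force or strike anything, and leave the bottle, jar, bone and scale pole alone.

Things in the scene. Friction and masses are not known exactly. Their poses are not given: they have to be found in the camera images.
- stamp_center (a point): middle of the hand stamp, half-way up. The stamp stands 100 mm tall, about 160 g: bright steel rectangular die foot 24 mm (x) by 44 mm (y), 10 mm high, below; above it a square handle 24 x 24 mm with flat sides parallel to the die's edges, up to the top (dark collar, then blue from 18 mm up). z points up the handle.
- stamp_face (a point): centre of the die's flat underside, 50 mm below stamp_center, same axes.
- pad: parking pad of the stamp: wooden slab 76 x 76 mm with a black rubber top of 64 x 64 mm, its top 12 mm above the table; origin at the centre of its underside. Fixed.
- tag_brass (a point): centre of the brass (yellow metal) tag's upper face, 88 mm above the table and straight above the centre of its stand. The tag, 46 x 66 mm, covers a sprung bed of 54 x 74 mm (8 mm thick with the tag); a dark frame, 32 mm (x) by 52 mm (y) inside, is drawn round this point. z is the outward normal, sloping 22 degrees from vertical; x points up the slope, y level across it.
- stand_brass: fixed grey stand that carries the brass (yellow metal) tag on its sloping bed; origin at the centre of its foot's underside (round plate 100 mm across, 12 mm high). Its slope is the same in every episode; place and heading vary.
- bed_brass (a joint): how far the bed under the brass (yellow metal) tag is pressed down along the tag's normal, 0 (up, free) to 0.012 m (stop). Spring: 1.2 N to start plus 1.2 N per mm (about 8 N at half travel, 15.6 N at the stop); it springs back when released. The mark is made at a third of the travel or more.
- tag_alu (a point): centre of the aluminium (silver) tag's upper face, 88 mm above the table and straight above the centre of its stand. The tag, 46 x 66 mm, covers a sprung bed of 54 x 74 mm (8 mm thick with the tag); a dark frame, 32 mm (x) by 52 mm (y) inside, is drawn round this point. z is the outward normal, sloping 33 degrees from vertical; x points up the slope, y level across it.
- stand_alu: fixed grey stand that carries the aluminium (silver) tag on its sloping bed; origin at the centre of its foot's underside (round plate 100 mm across, 12 mm high). Its slope is the same in every episode; place and heading vary.
- bed_alu (a joint): how far the bed under the aluminium (silver) tag is pressed down along the tag's normal, 0 (up, free) to 0.012 m (stop). Spring: 1.2 N to start plus 1.2 N per mm (about 8 N at half travel, 15.6 N at the stop); it springs back when released. The mark is made at a third of the travel or more.
- bottle: amber bottle, 54 mm across, 140 mm tall, loose; origin at the centre of its underside.
- jar: small clear jar with white lid, 36 mm across, 45 mm tall, loose; origin at the centre of its underside.
- bone: pale animal long bone lying along its y, 150 mm long, 45 mm wide at the ends, 26 mm high, loose; origin under its middle.
- scale_pole: thin upright black-and-white photo scale pole, 12 mm across, 201 mm tall, on a round steel foot 56 mm across and 12 mm high, loose; origin at the centre of its underside.
Mind the look-alikes: they are no part of the job. Of the things that look like the part that bears stamp_center, the middle-sized one is meant.

How it is judged:
By the outcome, as a careful person would: the job done as asked, in the order asked, and still so for the second after the job is handed in, with the robot touching nothing.
It also fails if it takes over 62 s, if anything falls off the work surface, if the arm or the gripper's body presses on something with over 40 N, if the wrist force passes 120 N, or if a joint passes its speed limit or range.

ROBOT

A 6-joint arm with a two-finger parallel gripper is mounted at the origin on the work surface. World frame = base frame: x ahead of the robot, y to its left, z up, the work surface at z = 0. Lengths are in m, angles in rad, forces in N, time in s.
With the tool pointing down it reaches from about 0.35 to 0.975 m from the base axis. Payload 4.9 kg.
Tool frame: the origin (TCP) lies on the mounting face of the last link; the fingertips stand 173 mm ahead of it and the grasp point (between the pads) lies 155 mm ahead of it; x points along the fingers, z is the direction in which the jaws open and shut, and the axes are right-handed (so a half turn about x gives the same grasp; the last joint's range is limited). The gripper opens to 85 mm and grips with 20 to 120 N. Pads are 22 mm wide; open, the fingers measure 114 mm over their backs; the gripper's body (76 mm by 85 mm) begins 54 mm behind the grasp point. The pads swing forward as they close: fully open they stand 13 mm farther back than shut.
Start: joints at [1.134, 0.053, 1.613, -0, 1.476, -0.119], TCP at [0.195, 0.594, 0.405] pointing down, gripper open.
Joint ranges: [-3.01, 3.01], [-1.01, 2.22], [0.06, 2.58], [-1.02, 4.17], [0.09, 2.62], [-3.14, 3.14]. Speed limits (rad/s): [2.57, 2.57, 3.14, 3.14, 3.14, 3.14].

INTERFACE

Orientations are given as a rotation vector (axis times angle).
In Python, from station import get_obs, get_image, get_calibration, finish_job, look_for, masks_of, tip_of gives the robot as it stands.
- The arm moves only by the tool carry_out, never from a script. Its argument "increments" is a list of rows, each a list of 3 entries, a list of its own where there are three numbers: the turn, a rotation vector about the world's x, y, z in units of 0.1 rad (1.0 is 0.1 rad), then the shift along the world's x, y, z in units of 20 mm (1.0 is 20 mm), then the opening, from 0 (shut) to 1 (fully open). A call has 1 to 8 rows; each row shifts and turns the pose as measured when the row begins; what a row does not reach is not made up. A row lasts 1/10 s, in which the tool goes at most 50 mm and 8.59 degrees, less where a joint would pass 70% of its speed; a pose out of reach is approached as far as the arm can. A call with a number of a shift or a turn outside -1 to 1 is refused whole. A call with a gripper value outside its range is refused whole. The fingers move at their own pace and stop on an object; "squeeze" is the grip in N (left out, the last holds). Time passes only in rows, so rows that do not move let the fingers close. It gives the time, the measured TCP pose, the force and the opening at its end, in the units of the state.
- get_obs(): the state, without advancing time (a new reading comes with each control period).
- get_image(name): name is "scene" or "side" or "wrist"; returns (picture, depth): 400x640x3 uint8, blue, green, red; 400x640 float32, m along the optical axis (not along the pixel's ray), 0 where there is no reading.
- get_calibration(name): a dict with "fx", "fy", "cx", "cy" (pixels), "k1" (the pictures are not rectified: a ray, as slopes to the right and down, at radius r is drawn at 1 + k1 r^2 times it, then the intrinsics apply), "position" and "orientation" of the camera in the world. Camera axes: x right, y down, z forward; pixel columns grow to the right and rows downward; lengths in m; the calibration is good to about 2 mm. A picture is of the moment at which its call begins: read the wrist's pose just before it. get_calibration takes no time and is no camera call; for the wrist camera it gives the pose at the moment of the call.
- finish_job(): hands the job in, once; it reports no verdict.
Trained networks look in the newest picture that a camera, given by its name, has taken for a name from the list of things; names that differ only in an ending like _2 or _b are one class to them, and where a whole thing is asked for, a point or a joint stands for the part that bears it (a point fixed in the world has none). Each returns a list of dicts, best first, with "p" (0 to 1); they miss things now and then, are a little off and sometimes report something else, mostly with a low value. They report only what shows in the picture. A call takes as long as a camera call. They do not tell look-alikes from the thing itself.
- look_for(camera, query): "centre" ([column, row] in pixels, amid what is visible of it).
- masks_of(camera, query): "region" (400x640 bool, what is visible of it) and "centre" ([column, row] in pixels, amid what is visible of it).
- tip_of(camera, query): "centre" ([column, row] in pixels: a listed point, or the origin of a listed thing).
The state is a dict: "t": time; "q": joint angles; "dq": joint speeds; "effort": joint torques, N m; "tool_pos": TCP position; "tool_rot": TCP orientation; "contact_force": force on the tool from outside, world axes, zero at the start; "wrist_torque": the same for the moment, N m; "opening": finger opening in m.
Only numpy, scipy, OpenCV 4.12 (cv2) and the standard library are available. Lean on these libraries where they do the work, as an engineer would, in place of code of your own. Each camera call takes 0.05 s, during which the arm holds its last target.

## Working session

There is one attempt and no reset: what is moved stays moved. The work goes in short steps, Python scripts to look and compute and a tool call to move; the robot and the scene stay as the last step left them, time stands still between calls to the robot, and variables do not carry over. Pictures are saved under pics/ and viewed, and the job is handed in when it is done.

Besides the shell and the picture viewer there is one more tool, called after ">>>" as name(argument=value, ...) on one line, values as JSON. carry_out: Moves the arm, as the interface text tells. Shifts and turns lie within -1 to 1; 1 stands for 20 mm of shift or 0.1 rad of turn. Its arguments: {"type":"object","properties":{"increments":{"type":"array","items":{"type":"array"}},"squeeze":{"type":"number"}},"required":["increments"]}

```bash
ls; mkdir -p pics; python3 - <<'E'
from station import *
import cv2
o=get_obs();print(o)
for n in ["scene","side","wrist"]:
    im,d=get_image(n);cv2.imwrite(f"pics/{n}0.png",im)
    print(n,get_calibration(n))
E
```

```text
pics
{'t': 0.0, 'q': array([ 1.13400860e+00,  5.33522877e-02,  1.61430530e+00,  2.22802682e-07,
        1.47600871e+00, -1.19006222e-01]), 'dq': array([ 0.0011413 ,  0.00124093,  0.00056829, -0.00154666, -0.00146286,
        0.00120407]), 'effort': array([-1.23474110e-03, -3.93686700e+01, -3.70175564e+01, -1.57153727e-04,
        6.88363143e-03,  3.21727924e-06]), 'tool_pos': array([0.1951743 , 0.59345639, 0.40345874]), 'tool_rot': array([-0.97308708,  1.34480176,  0.97141627]), 'contact_force': array([-0.5107907 , -0.31966904, -0.4656166 ]), 'wrist_torque': array([ 0.0183858 , -0.01810977,  0.00351332]), 'opening': 0.08555297294770675}
scene {'fx': 399.81315238667827, 'fy': 399.81315238667827, 'cx': 313.3623407146503, 'cy': 200.7194716217932, 'k1': -0.05823078911081544, 'position': array([ 0.96061892, -0.45066115,  0.77559812]), 'orientation': array([-2.26737653, -0.87806414,  0.32112066])}
side {'fx': 460.47064003244975, 'fy': 460.47064003244975, 'cx': 321.6667797451461, 'cy': 197.781083517256, 'k1': -0.008565665597686517, 'position': array([ 0.13250902, -0.49596329,  0.78168169]), 'orientation': array([-2.27323966,  0.81490253, -0.30540203])}
wrist {'fx': 290.55978171476966, 'fy': 290.55978171476966, 'cx': 319.6123790143876, 'cy': 197.02509192129983, 'k1': -0.03431139039183819, 'position': array([0.12780679, 0.61533147, 0.37179671]), 'orientation': array([2.35379401, 1.70261143, 0.23877011])}
```

View pics/scene0.png

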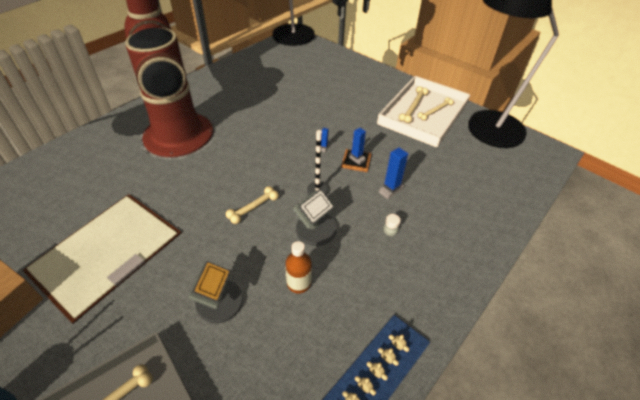

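View pics/side0.png

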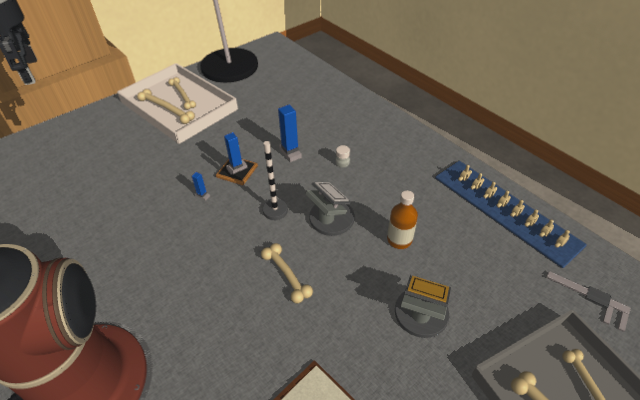

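View pics/wrist0.png

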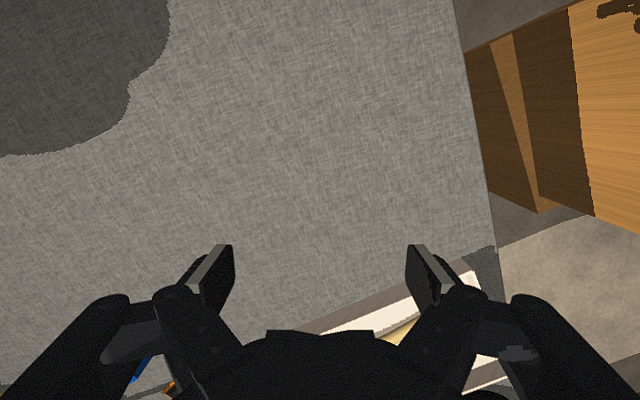

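Stamp candidates in side view: small at (200,187), middle on the pad at (235,155), tall at (290,133). The middle one, standing on the pad, fits. I'll confirm that in a crop and measure everything.

```bash
cat > h.py <<'E'
import numpy as np, cv2
from scipy.spatial.transform import Rotation as R
from station import *
def unproj(c,px,d):
    px=np.atleast_2d(np.asarray(px,float)); 
    K=np.array([[c['fx'],0,c['cx']],[0,c['fy'],c['cy']],[0,0,1]])
    u=cv2.undistortPoints(px.reshape(-1,1,2),K,np.array([c['k1'],0,0,0,0])).reshape(-1,2)
    d=np.broadcast_to(np.asarray(d,float),len(u))
    P=np.c_[u*d[:,None],d]
    return P@R.from_rotvec(c['orientation']).as_matrix().T+c['position']
def proj(c,P):
    Rm=R.from_rotvec(c['orientation']).as_matrix()
    p=(np.atleast_2d(P)-c['position'])@Rm
    s=p[:,:2]/p[:,2:]; r2=(s**2).sum(1,keepdims=True); s=s*(1+c['k1']*r2)
    return np.c_[s[:,0]*c['fx']+c['cx'],s[:,1]*c['fy']+c['cy']]
def rayz(c,px,z):
    a=unproj(c,px,1.0); v=a-c['position']; return c['position']+v*((z-c['position'][2])/v[:,2:])
def mpts(c,d,m):
    r,q=np.nonzero(m&(d>0)); return unproj(c,np.c_[q,r],d[r,q])
E
python3 - <<'E'
from h import *
for n in ["scene","side"]:
    im,d=get_image(n);c=get_calibration(n)
    np.savez(f"{n}.npz",im=im,d=d,**c)
    x0,y0,x1,y1=((170,90,370,240) if n=="side" else (290,110,430,250))
    cv2.imwrite(f"pics/{n}_crop.png",cv2.resize(im[y0:y1,x0:x1],None,fx=4,fy=4,interpolation=cv2.INTER_CUBIC)[:600,:800])
    for q in ["stamp_center","pad","tag_brass","tag_alu","stand_brass","stand_alu","bottle","jar","bone","scale_pole"]:
        for r in masks_of(n,q)[:4]:
            P=mpts(c,d,r['region'])
            if len(P)==0: continue
            print(n,q,round(r['p'],2),np.round(r['centre']),len(P),"lo",np.percentile(P,3,0).round(3),"hi",np.percentile(P,97,0).round(3))
    for q in ["stamp_center","stamp_face","tag_brass","tag_alu","pad"]:
        for r in tip_of(n,q)[:3]: print(n,'tip',q,round(r['p'],2),np.round(r['centre'],1))
print(get_obs()['t'])
E
```

```text
scene stamp_center 0.95 [358. 146.] 444 lo [ 0.432  0.262 -0.001] hi [0.505 0.374 0.112]
scene stamp_center 0.93 [395. 173.] 871 lo [ 0.609  0.219 -0.001] hi [0.644 0.275 0.136]
scene stamp_center 0.58 [323. 141.] 139 lo [0.374 0.246 0.001] hi [0.389 0.265 0.069]
scene stamp_center 0.15 [312. 207.] 682 lo [ 0.542 -0.024  0.071] hi [0.586 0.046 0.099]
scene pad 0.68 [352. 164.] 373 lo [0.445 0.231 0.   ] hi [0.529 0.316 0.013]
scene tag_brass 0.38 [317. 207.] 685 lo [ 0.543 -0.024  0.071] hi [0.586 0.045 0.099]
scene tag_alu 0.65 [314. 209.] 624 lo [ 0.544 -0.023  0.072] hi [0.585 0.045 0.099]
scene tag_alu 0.32 [390. 222.] 294 lo [ 0.689  0.117 -0.   ] hi [0.719 0.147 0.045]
scene tag_alu 0.24 [302. 267.] 1099 lo [ 0.622 -0.154  0.004] hi [ 0.665 -0.108  0.14 ]
scene stand_brass 0.55 [216. 296.] 2292 lo [ 0.514 -0.319  0.002] hi [ 0.59  -0.232  0.094]
scene stand_alu 0.78 [318. 219.] 1693 lo [ 0.53  -0.033  0.006] hi [0.61  0.049 0.098]
scene bottle 0.98 [303. 267.] 1059 lo [ 0.626 -0.154  0.009] hi [ 0.665 -0.112  0.14 ]
scene bottle 0.61 [392. 222.] 285 lo [0.689 0.117 0.001] hi [0
[... 1432 characters left out ...]
9 [403. 222.] 1247 lo [ 0.608 -0.153  0.008] hi [ 0.646 -0.111  0.14 ]
side jar 0.55 [342. 155.] 283 lo [0.683 0.117 0.002] hi [0.713 0.146 0.046]
side bone 0.58 [287. 275.] 781 lo [ 0.371 -0.116  0.011] hi [0.416 0.019 0.026]
side scale_pole 0.84 [268. 200.] 831 lo [ 0.453  0.084 -0.001] hi [0.544 0.22  0.198]
side tip stamp_center 0.86 [199.8 182.6]
side tip stamp_center 0.85 [234.9 149.6]
side tip stamp_center 0.64 [288.7 275.7]
side tip stamp_face 0.7 [200.6 195.5]
side tip stamp_face 0.64 [236.3 167.2]
side tip stamp_face 0.57 [290.3 150.7]
side tip tag_brass 0.69 [426.9 285.7]
side tip tag_brass 0.22 [273.2 209.7]
side tip tag_alu 0.59 [331.8 190.4]
side tip pad 0.78 [239.2 170.2]
1.75
```

View pics/side_crop.png

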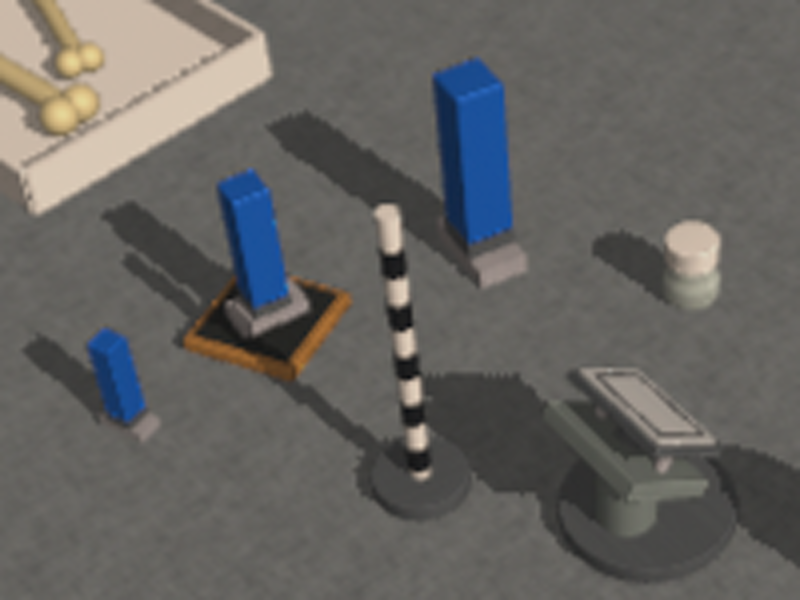

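View pics/scene_crop.png

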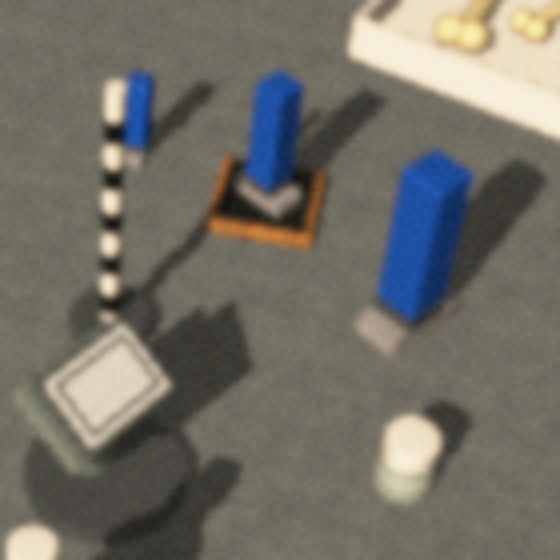

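```bash
cat > m1.py <<'E'
from h import *
def load(n):
    z=np.load(f"{n}.npz"); return z['im'],z['d'],{k:(z[k] if z[k].ndim else float(z[k])) for k in z.files if k not in('im','d')}
if __name__=="__main__":
  rows=[]
  for n,boxes in (("scene",dict(brass=(175,245,255,330),alu=(285,180,345,250))),("side",dict(brass=(390,260,465,340),alu=(300,170,365,240)))):
    im,d,c=load(n)
    for k,(x0,y0,x1,y1) in boxes.items():
        f=7
        cv2.imwrite(f"pics/{n}_{k}.png",cv2.resize(im[y0:y1,x0:x1],None,fx=f,fy=f,interpolation=cv2.INTER_CUBIC)[:600,:800])
        m=np.zeros(d.shape,bool); m[y0:y1,x0:x1]=True
        P=mpts(c,d,m); P=P[(P[:,2]>.06)&(P[:,2]<.108)]
        # ransac plane
        best=None;rng=np.random.default_rng(0)
        for _ in range(500):
            a=P[rng.choice(len(P),3,False)];nn=np.cross(a[1]-a[0],a[2]-a[0]);l=np.linalg.norm(nn)
            if l<1e-5: continue
            nn/=l; nn*=np.sign(nn[2]); 
            if nn[2]<.7: continue
            i=abs((P-a[0])@nn)<.0025
            if best is None or i.sum()>best.sum(): best=i
        Q=P[best];ce=Q.mean(0);nn=np.linalg.svd(Q-ce)[2][2];nn*=np.sign(nn[2])
        yaw=np.arctan2(-nn[1],-nn[0]) # up slope direction
        X=np.array([np.cos(yaw)*nn[2],np.sin(yaw)*nn[2],np.hypot(*nn[:2])]);Y=np.cross(nn,X)
        uv=np.c_[(Q-ce)@X,(Q-ce)@Y]
        (cx,cy),sz,an=cv2.minAreaRect((uv*1000).astype(np.float32))
        mid=(np.percentile(uv,1,0)+np.percentile(uv,99,0))/2
        ce2=ce+mid[0]*X+mid[1]*Y
        print(n,k,len(Q),"tilt",np.degrees(np.arccos(nn[2])).round(1),"yaw(up)",np.degrees(yaw).round(1),"c",ce2.round(4),"rect",np.round(sz,1),round(an,1), "ext",(np.ptp(uv,axis=0)*1000).round(1), 'cx', (ce+cx/1000*X+cy/1000*Y).round(4))
E
python3 m1.py
```

```text
scene brass 814 tilt 21.8 yaw(up) -148.9 c [ 0.5442 -0.2751  0.086 ] rect [74.4 53.8] 89.3 ext [54.5 74.6] cx [ 0.5437 -0.2749  0.0861]
scene alu 581 tilt 31.6 yaw(up) 177.3 c [0.5652 0.0114 0.0866] rect [53.7 74.4] 1.1 ext [54.3 74.7] cx [0.5652 0.0119 0.0866]
side brass 770 tilt 20.4 yaw(up) -149.8 c [ 0.5398 -0.2755  0.0881] rect [73.6 54.2] 89.4 ext [54.5 73.5] cx [ 0.5404 -0.2753  0.0879]
side alu 363 tilt 31.6 yaw(up) 176.7 c [0.5611 0.0099 0.0885] rect [53.9 73. ] 2.1 ext [55.  72.2] cx [0.5612 0.0102 0.0884]
```

```bash
python3 - <<'E'
from m1 import *
for n,(x0,y0,x1,y1) in (("scene",(330,115,385,180)),("side",(205,125,270,190))):
    im,d,c=load(n)
    m=np.zeros(d.shape,bool); m[y0:y1,x0:x1]=True
    P=mpts(c,d,m);
    reg=(abs(P[:,0]-.48)<.06)&(abs(P[:,1]-.275)<.06);P=P[reg]
    T=P[P[:,2]>.108]; print(n,"top",len(T),T.mean(0).round(4),T.min(0).round(4),T.max(0).round(4), cv2.minAreaRect((T[:,:2]*1000).astype(np.float32)))
    for lo,hi,name in((.008,.0145,"pad top"),(.019,.024,"die")):
        Q=P[(P[:,2]>lo)&(P[:,2]<hi)]
        print(name,len(Q),Q.min(0).round(3),Q.max(0).round(3),cv2.minAreaRect((Q[:,:2]*1000).astype(np.float32)))
    # handle side faces: normals
    Q=P[(P[:,2]>.035)&(P[:,2]<.105)]
    print("handle hull",cv2.minAreaRect((Q[:,:2]*1000).astype(np.float32)),len(Q))
E
```

```text
scene top 59 [0.4858 0.2739 0.1109] [0.4728 0.2622 0.1084] [0.497  0.288  0.1134] ((485.1448059082031, 275.3943176269531), (25.165306091308594, 23.732091903686523), 87.0583724975586)
pad top 275 [0.437 0.222 0.008] [0.532 0.32  0.014] ((484.83514404296875, 274.3809814453125), (75.19523620605469, 77.4404525756836), 30.338504791259766)
die 39 [0.463 0.26  0.019] [0.509 0.286 0.024] ((485.66241455078125, 274.2362976074219), (25.384714126586914, 45.675994873046875), 85.76789093017578)
handle hull ((490.2278137207031, 270.1353759765625), (31.890857696533203, 20.313919067382812), 43.54478454589844) 234
side top 79 [0.4807 0.2738 0.1113] [0.4685 0.2596 0.1081] [0.4928 0.289  0.1145] ((480.9061279296875, 274.675537109375), (27.765321731567383, 23.511150360107422), 81.73623657226562)
pad top 408 [0.431 0.227 0.008] [0.53  0.317 0.014] ((480.2134704589844, 275.00030517578125), (77.42727661132812, 78.07173919677734), 29.48413848876953)
die 62 [0.459 0.261 0.019] [0.504 0.289 0.024] ((481.4944763183594, 274.8982849121094), (26.891109466552734, 44.06966018676758), 84.32684326171875)
handle hull ((476.19720458984375, 269.26202392578125), (19.307432174682617, 32.42138671875), 45.905574798583984) 292
```

```bash
python3 - <<'E'
from m1 import *
a=[]
for n,(x0,y0,x1,y1) in (("scene",(325,110,385,185)),("side",(205,125,275,195))):
    im,d,c=load(n)
    a.append(cv2.resize(im[y0:y1,x0:x1],(390,480),interpolation=cv2.INTER_CUBIC))
cv2.imwrite("pics/st.png",np.hstack(a))
E
```

```text
(no output)
```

View pics/st.png

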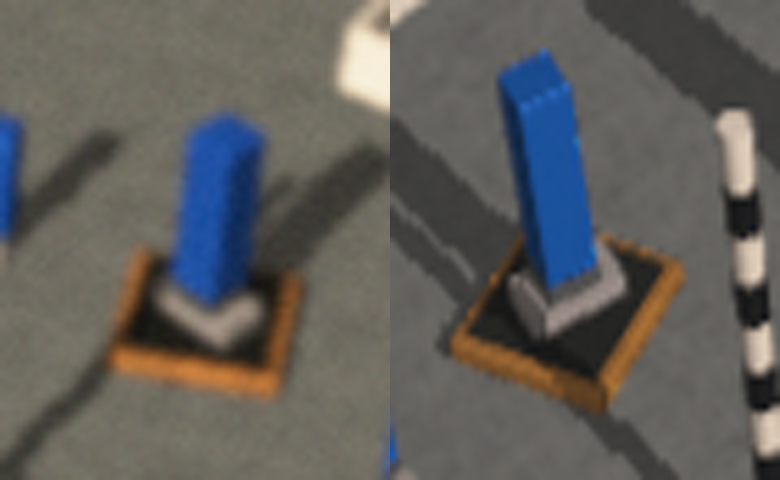

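```bash
python3 - <<'E'
from h import *
o=get_obs();M=R.from_rotvec(o['tool_rot']).as_matrix();print(M.round(3));z=M[:,2];print("jaw heading",np.degrees(np.arctan2(z[1],z[0])),"base az",np.degrees(o['q'][0]))
c=get_calibration("wrist");print("cam in tool",M.T@(c['position']-o['tool_pos']));print((M.T@R.from_rotvec(c['orientation']).as_matrix()).round(3))
E
```

```text
[[-0.    -0.95   0.312]
 [ 0.     0.312  0.95 ]
 [-1.     0.    -0.   ]]
jaw heading 71.79191928187755 base az 64.97285362758944
cam in tool [ 0.03194159  0.07084047 -0.0002852 ]
[[-0.001 -0.276  0.961]
 [-0.001 -0.961 -0.276]
 [ 1.    -0.001  0.001]]
```

>>> carry_out(increments=[[[0,0,0.3],[0.9,-1,0],1],[[0,0,0.3],[0.9,-1,0],1],[[0,0,0.3],[0.9,-1,0],1],[[0,0,0.3],[0.9,-1,0],1],[[0,0,0.3],[0.9,-1,0],1],[[0,0,0.3],[0.9,-1,0],1],[[0,0,0.3],[0.9,-1,0],1],[[0,0,0.3],[0.9,-1,0],1]], squeeze=50)

```text
t: 2.55
tool_pos: [0.3413, 0.4295, 0.4051]
tool_rot: [-1.163, 1.236, 1.164]
contact_force: [-0.7, -0.6, 0.3]
opening: 0.0853
```

>>> carry_out(increments=[[[0,0,0],[0.9,-1,0],1],[[0,0,0],[0.9,-1,0],1],[[0,0,0],[0.9,-1,0],1],[[0,0,0],[0.9,-1,0],1],[[0,0,0],[0.9,-1,0],1],[[0,0,0],[0.9,-1,0],1],[[0,0,0],[0.9,-1,0],1],[[0,0,0],[0.5,-0.5,0],1]])

```text
t: 3.35
tool_pos: [0.4827, 0.2714, 0.4063]
tool_rot: [-1.162, 1.234, 1.162]
contact_force: [-0.2, -0.2, -0.2]
opening: 0.0859
```

```bash
cat > w.py <<'E'
from h import *
import sys
o=get_obs();M=R.from_rotvec(o['tool_rot']).as_matrix()
print(o['t'],o['tool_pos'].round(4),"jaw",np.degrees(np.arctan2(M[1,2],M[0,2])).round(1),"toolx",M[:,0].round(4),"q",o['q'].round(2),"F",o['contact_force'].round(1),"T",o['wrist_torque'].round(2))
c=get_calibration("wrist");im,d=get_image("wrist")
np.savez("wrist.npz",im=im,d=d,**c)
cv2.imwrite(f"pics/{sys.argv[1]}.png",im)
E
python3 w.py w1
```

```text
3.35 [0.4827 0.2714 0.4063] jaw 86.4 toolx [ 0.003   0.0029 -1.    ] q [ 0.38 -0.12  1.78  0.    1.48 -1.13] F [-0.2 -0.2 -0.2] T [-0.    0.04  0.03]
```

View pics/w1.png

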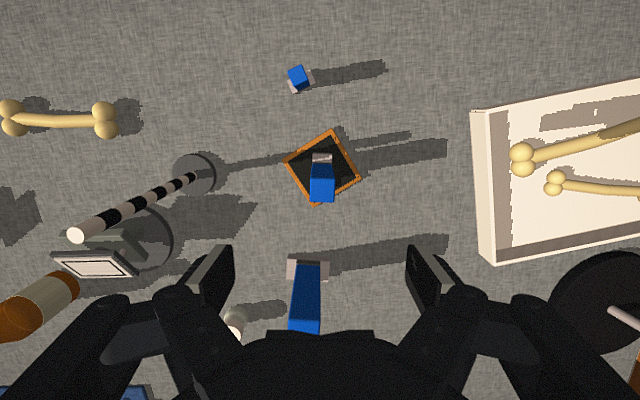

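```bash
python3 - <<'E'
from m1 import *
im,d,c=load("wrist")
print(proj(c,[[.4827,.2714,.112],[.4827,.2714,.25],[.483,.2747,.112],[.4825,.2747,.012]]))
m=np.zeros(d.shape,bool); m[110:230,260:390]=True
P=mpts(c,d,m);P=P[(abs(P[:,0]-.483)<.07)&(abs(P[:,1]-.275)<.07)]
T=P[P[:,2]>.108]; print("top",len(T),T.mean(0).round(4),cv2.minAreaRect((T[:,:2]*1000).astype(np.float32)))
Q=P[(P[:,2]>.006)&(P[:,2]<.016)];print(cv2.minAreaRect((Q[:,:2]*1000).astype(np.float32)),Q[:,2].mean())
Q=P[(P[:,2]>.018)&(P[:,2]<.026)];print("die",len(Q),cv2.minAreaRect((Q[:,:2]*1000).astype(np.float32)))
print(np.histogram(P[:,2],bins=np.arange(-.01,.13,.005)))
E
```

```text
[[318.48425907 191.45596616]
 [318.60503176 266.53830211]
 [322.02871006 191.54681209]
 [321.04545389 170.53106246]]
top 621 [0.4819 0.2746 0.1108] ((482.4771423339844, 274.54278564453125), (23.888277053833008, 24.094837188720703), 84.12946319580078)
((481.7843933105469, 275.4250793457031), (76.11514282226562, 76.10513305664062), 28.157344818115234) 0.01018398892545527
die 186 ((465.6732177734375, 276.2303161621094), (23.582088470458984, 10.389533042907715), 84.01229095458984)
(array([   0, 7049,  696,  959, 1430,   26,  160,   14,   19,   10,   13,
         19,   17,   19,   18,   20,   15,   21,   21,   23,   23,   28,
         28,  108,  530,    0,    0,    0]), array([-0.01 , -0.005,  0.   ,  0.005,  0.01 ,  0.015,  0.02 ,  0.025,
        0.03 ,  0.035,  0.04 ,  0.045,  0.05 ,  0.055,  0.06 ,  0.065,
        0.07 ,  0.075,  0.08 ,  0.085,  0.09 ,  0.095,  0.1  ,  0.105,
        0.11 ,  0.115,  0.12 ,  0.125,  0.13 ]))
```

>>> carry_out(increments=[[[-0.03,0.03,-0.4],[0,0.16,-1],1],[[0,0,0],[0,0,-1],1],[[0,0,0],[0,0,-1],1],[[0,0,0],[0,0,-0.6],1],[[0,0,0],[0,0,0],1]])

```text
t: 3.9
tool_pos: [0.4827, 0.2758, 0.3336]
tool_rot: [-1.131, 1.254, 1.131]
contact_force: [0.0, -0.3, -0.2]
opening: 0.0855
```

```bash
python3 w.py w2; python3 - <<'E'
from m1 import *
im,d,c=load("wrist")
m=np.zeros(d.shape,bool); m[80:290,250:400]=True
P=mpts(c,d,m);P=P[(abs(P[:,0]-.483)<.07)&(abs(P[:,1]-.275)<.07)]
T=P[(P[:,2]>.108)&(P[:,2]<.118)]; print("top",len(T),T.mean(0).round(4),cv2.minAreaRect((T[:,:2]*1000).astype(np.float32)))
E
```

```text
3.9 [0.4827 0.2758 0.3336] jaw 84.0 toolx [ 0.0022  0.0022 -1.    ] q [ 0.38 -0.06  1.84  0.    1.35 -1.08] F [ 0.  -0.3 -0.2] T [-0.03  0.    0.01]
top 1106 [0.4815 0.2746 0.1107] ((482.2112731933594, 274.5429382324219), (24.132871627807617, 24.211166381835938), 85.17445373535156)
```

View pics/w2.png

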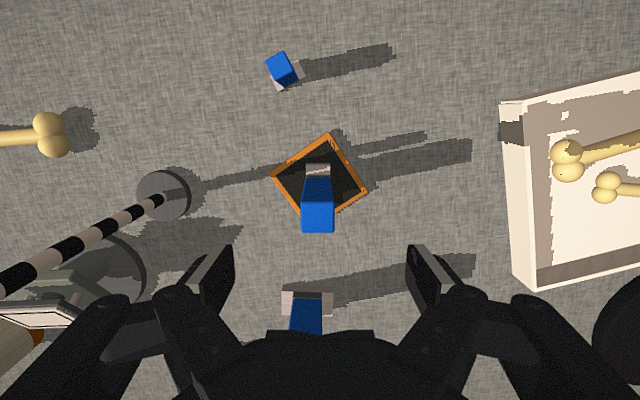

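>>> carry_out(increments=[[[-0.02,0.02,0.07],[-0.03,-0.06,-1],1],[[0,0,0],[0,0,-1],1],[[0,0,0],[0,0,-1],1],[[0,0,0],[0,0,-1],1],[[0,0,0],[0,0,-0.8],1],[[0,0,0],[0,0,0],1]])

```text
t: 4.55
tool_pos: [0.4845, 0.2777, 0.2456]
tool_rot: [-1.14, 1.235, 1.131]
contact_force: [-0.8, -0.5, -0.7]
opening: 0.0853
```

```bash
python3 w.py w3
```

```text
4.55 [0.4845 0.2777 0.2456] jaw 84.5 toolx [ 0.0161  0.0076 -0.9998] q [ 0.39  0.04  1.9   0.    1.18 -1.09] F [-0.8 -0.5 -0.7] T [ 0.04 -0.02 -0.  ]
```

View pics/w3.png

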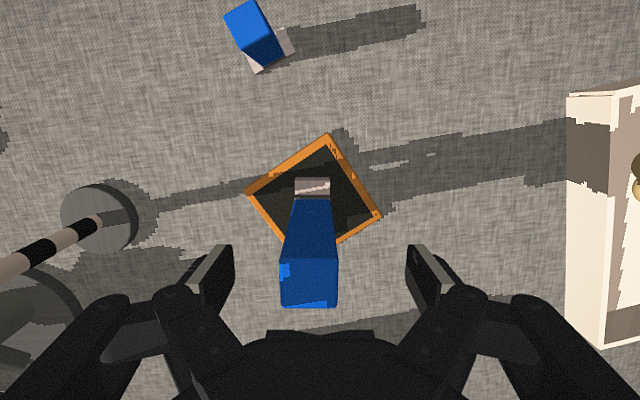

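>>> carry_out(increments=[[[-0.08,0.16,0],[-0.11,-0.16,-0.3],1],[[0,0,0],[0,0,0],1],[[0,0,0],[0,0,0],1]])

```text
t: 4.9
tool_pos: [0.4843, 0.2755, 0.2453]
tool_rot: [-1.14, 1.245, 1.135]
contact_force: [0.6, 0.8, 1.1]
opening: 0.0856
```

```bash
python3 w.py w4
```

```text
4.9 [0.4843 0.2755 0.2453] jaw 84.5 toolx [ 0.0075  0.0026 -1.    ] q [ 0.38  0.04  1.9  -0.    1.19 -1.09] F [0.6 0.8 1.1] T [-0.02 -0.03  0.  ]
```

View pics/w4.png

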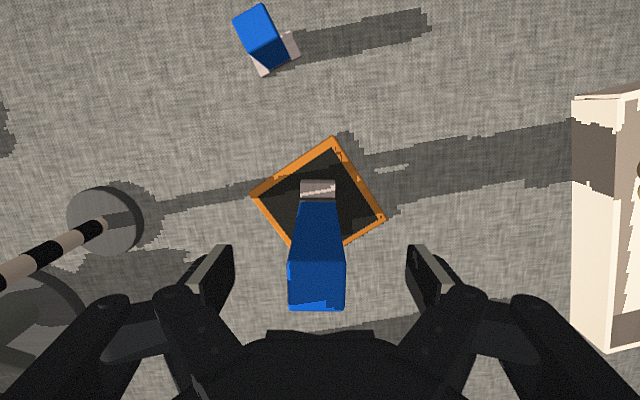

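>>> carry_out(increments=[[[-0.03,0.1,0],[-0.15,-0.07,-0.2],1],[[0,0.03,0],[-0.05,-0.03,-0.2],1]])

```text
t: 5.15
tool_pos: [0.4805, 0.2735, 0.2384]
tool_rot: [-1.137, 1.256, 1.142]
contact_force: [0.1, 0.4, -0.6]
opening: 0.0851
```

```bash
python3 w.py w5
```

```text
5.15 [0.4805 0.2735 0.2384] jaw 84.5 toolx [-4.e-03  4.e-04 -1.e+00] q [ 0.38  0.05  1.91  0.    1.19 -1.09] F [ 0.1  0.4 -0.6] T [0.03 0.06 0.02]
```

```bash
python3 - <<'E'
from h import *
for i in range(4):
    o=get_obs();M=R.from_rotvec(o['tool_rot']).as_matrix();print(o['t'],o['tool_pos'].round(4),M[:,0].round(4),o['dq'].round(3)); get_image("wrist")
E
```

```text
5.2 [0.4803 0.2734 0.2376] [-5.e-03 -1.e-04 -1.e+00] [-0.001  0.004  0.006 -0.003  0.007  0.001]
5.25 [0.4803 0.2734 0.2377] [-5.1e-03 -2.0e-04 -1.0e+00] [ 0.    -0.001 -0.007  0.    -0.001  0.001]
5.3 [0.4804 0.2735 0.2379] [-0.0047 -0.     -1.    ] [-0.    -0.    -0.007 -0.001  0.001 -0.001]
5.35 [0.4806 0.2735 0.2381] [-4.3e-03  1.0e-04 -1.0e+00] [-0.002 -0.001 -0.004  0.     0.001  0.   ]
```

>>> carry_out(increments=[[[0,-0.04,0],[0.08,0.05,0],1],[[0,0,0],[0,0,0],0.2],[[0,0,0],[0,0,0],0],[[0,0,0],[0,0,0],0],[[0,0,0],[0,0,0],0],[[0,0,0],[0,0,0],0]], squeeze=60)

```text
t: 6.0
tool_pos: [0.4827, 0.2748, 0.2387]
tool_rot: [-1.139, 1.252, 1.138]
contact_force: [-0.1, -1.1, -1.1]
opening: 0.023
```

```bash
python3 w.py w6
```

```text
6.0 [0.4827 0.2748 0.2387] jaw 84.5 toolx [ 1.1e-03  5.0e-04 -1.0e+00] q [ 0.38  0.05  1.91  0.    1.18 -1.09] F [-0.1 -1.1 -1.1] T [ 0.03 -0.09  0.01]
```

View pics/w6.png

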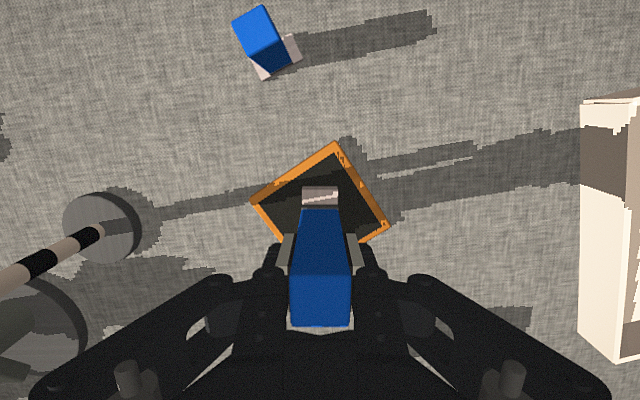

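>>> carry_out(increments=[[[0,0,0],[0,0,0.5],0],[[0,0,0],[0,0,1],0],[[0,0,0],[0,0,1],0],[[0,0,0],[0,0,1],0],[[0,0,0],[0,0,1],0],[[0,0,0],[0,0,1],0],[[0,0,0],[0,0,1],0],[[0,0,0],[0,0,1],0]])

```text
t: 6.85
tool_pos: [0.4788, 0.2734, 0.39]
tool_rot: [-1.136, 1.265, 1.145]
contact_force: [0.5, 0.7, -2.0]
opening: 0.0236
```

```bash
python3 w.py w7
```

```text
6.85 [0.4788 0.2734 0.39  ] jaw 84.5 toolx [-0.0123 -0.0043 -0.9999] q [ 0.38 -0.11  1.8   0.    1.47 -1.09] F [ 0.5  0.7 -2. ] T [ 0.02 -0.02 -0.04]
```

View pics/w7.png

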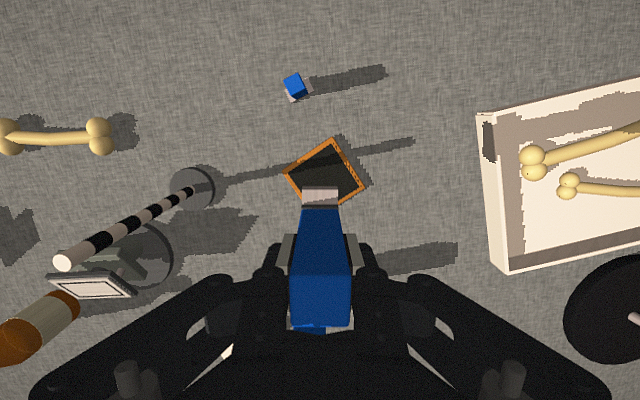

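```bash
cat > plan.py <<'E'
from h import *
import sys
TAGS={'brass':((0.542,-0.2753,0.088),-149.3,22),'alu':((0.563,0.0107,0.088),177.0,33)}
L=0.2267
def tag(k):
    p,y,t=TAGS[k];y=np.radians(y);t=np.radians(t)
    X=np.array([np.cos(y)*np.cos(t),np.sin(y)*np.cos(t),np.sin(t)]);Z=np.array([-np.cos(y)*np.sin(t),-np.sin(y)*np.sin(t),np.cos(t)])
    return np.array(p),X,np.cross(Z,X),Z
def target(k,s):
    p,X,Y,Z=tag(k); M=np.c_[-Z,-Y,-X]
    return p+Z*(L+s),M
def rep(k,s):
    o=get_obs();M=R.from_rotvec(o['tool_rot']).as_matrix();T,Mt=target(k,s)
    w=R.from_matrix(Mt@M.T).as_rotvec()
    p,X,Y,Z=tag(k);f=o['tool_pos']+M[:,0]*L; e=f-p
    print("t",round(o['t'],2),"tcp",o['tool_pos'].round(4),"to go: turn u",(w/.1).round(2),"shift u",((T-o['tool_pos'])/.02).round(2),
     "| face in tag mm",(np.array([e@X,e@Y,e@Z])*1000).round(1),"err turn tag deg",np.degrees(np.array([w@X,w@Y,w@Z])).round(2),"F tag",(o['contact_force']@np.c_[X,Y,Z]).round(1),"op",round(o['opening'],4),"q",o['q'].round(2))
if __name__=="__main__": rep(sys.argv[1],float(sys.argv[2])/1000)
E
python3 plan.py brass 100
```

```text
t 6.9 tcp [0.4796 0.2737 0.3945] to go: turn u [-3.37  2.07 -9.27] shift u [  8.38 -24.33  -0.18] | face in tag mm [-179.  -504.3  158.4] err turn tag deg [-10.09 -20.07 -53.19] F tag [-0.2  0.2  1.7] op 0.0232 q [ 0.38 -0.11  1.79  0.    1.47 -1.09]
```

>>> carry_out(increments=[[[0,0,-0.5],[0.6,-0.5,0.6],0],[[0,0,-0.5],[0.6,-0.6,0.6],0],[[0,0,-0.5],[0.6,-0.6,0.6],0],[[0,0,-0.5],[0.6,-0.6,0.6],0],[[0,0,-0.5],[0.6,-0.6,0.5],0],[[0,0,-0.5],[0.6,-0.6,0.4],0],[[0,0,-0.5],[0.6,-0.8,0.2],0],[[0,0,-0.5],[0.6,-0.8,0],0]])

```text
t: 7.7
tool_pos: [0.5808, 0.1648, 0.4691]
tool_rot: [-0.813, 1.417, 0.821]
contact_force: [-0.5, -0.3, -1.6]
opening: 0.0231
```

>>> carry_out(increments=[[[0,0,-0.4],[0.3,-1,0],0],[[0,0,-0.4],[0.3,-1,0],0],[[0,0,-0.4],[0.3,-1,0],0],[[0,0,-0.4],[0.3,-1,0],0],[[0,0,-0.4],[0.3,-1,0],0],[[0,0,-0.4],[0.3,-1,0],0],[[0,0,-0.4],[0.3,-1,0],0],[[0,0,-0.4],[0.3,-1,0],0]])

```text
t: 8.5
tool_pos: [0.6359, -0.01, 0.4683]
tool_rot: [-0.536, 1.51, 0.549]
contact_force: [0.4, 0.7, -1.6]
opening: 0.0237
```

```bash
python3 plan.py brass 100
```

```text
t 8.5 tcp [ 0.6359 -0.01    0.4683] to go: turn u [-2.27  3.04 -1.53] shift u [  0.57 -10.14  -3.87] | face in tag mm [-141.6 -182.3  222.9] err turn tag deg [ -1.16 -21.63  -9.  ] F tag [-1.2 -0.4 -1.2] op 0.0237 q [-0.13  0.05  1.51  0.    1.59 -0.83]
```

>>> carry_out(increments=[[[-0.28,0.38,-0.19],[0.07,-1,-0.2],0],[[-0.28,0.38,-0.19],[0.07,-1,-0.2],0],[[-0.28,0.38,-0.19],[0.07,-1,-0.2],0],[[-0.28,0.38,-0.19],[0.07,-1,-0.3],0],[[-0.28,0.38,-0.19],[0.07,-1,-0.4],0],[[-0.28,0.38,-0.19],[0.07,-1,-0.5],0],[[-0.28,0.38,-0.19],[0.07,-1,-0.6],0],[[-0.28,0.38,-0.19],[0.07,-1,-0.7],0]])

```text
t: 9.3
tool_pos: [0.6505, -0.1872, 0.4062]
tool_rot: [-0.5, 1.914, 0.326]
contact_force: [-0.2, 0.7, -1.3]
opening: 0.0236
```

```bash
python3 plan.py brass 60
```

```text
t 9.3 tcp [ 0.6505 -0.1872  0.4062] to go: turn u [ 0.09 -0.05  0.29] shift u [-0.81 -1.66 -2.62] | face in tag mm [ -7.1 -21.6 120.2] err turn tag deg [0.31 0.5  1.65] F tag [-0.7 -0.7 -1.1] op 0.0236 q [-0.34  0.24  1.41 -0.3   1.74 -0.86]
```

>>> carry_out(increments=[[[0.09,-0.05,0.15],[-0.2,-0.7,-0.6],0],[[0,0,0.1],[-0.2,-0.6,-0.8],0],[[0,0,0.04],[-0.2,-0.3,-0.7],0],[[0,0,0],[-0.1,-0.1,-0.3],0],[[0,0,0],[0,0,0],0]])

```text
t: 9.8
tool_pos: [0.6361, -0.2297, 0.3512]
tool_rot: [-0.508, 1.907, 0.347]
contact_force: [-0.5, 0.0, -2.1]
opening: 0.0235
```

```bash
python3 plan.py brass 60; python3 w.py w8;  python3 - <<'E'
from h import *
im,d=get_image("side");c=get_calibration("side");np.savez("side2.npz",im=im,d=d,**c);cv2.imwrite("pics/s8.png",cv2.resize(im[120:360,290:610],None,fx=2.5,fy=2.5))
im,d=get_image("scene");c=get_calibration("scene");np.savez("scene2.npz",im=im,d=d,**c);cv2.imwrite("pics/c8.png",cv2.resize(im[120:360,120:440],None,fx=2.5,fy=2.5))
E
```

```text
t 9.8 tcp [ 0.6361 -0.2297  0.3512] to go: turn u [-0.02 -0.04  0.13] shift u [-0.09  0.46  0.13] | face in tag mm [ 2.6  6.9 56.4] err turn tag deg [0.49 0.14 0.6 ] F tag [-0.4 -0.3 -2.1] op 0.0235 q [-0.41  0.27  1.47 -0.31  1.64 -0.92]
9.8 [ 0.6361 -0.2297  0.3512] jaw 30.1 toolx [-0.3284 -0.185  -0.9262] q [-0.41  0.27  1.47 -0.31  1.64 -0.92] F [-0.5  0.  -2.1] T [ 0.14 -0.24  0.05]
```

View pics/w8.png

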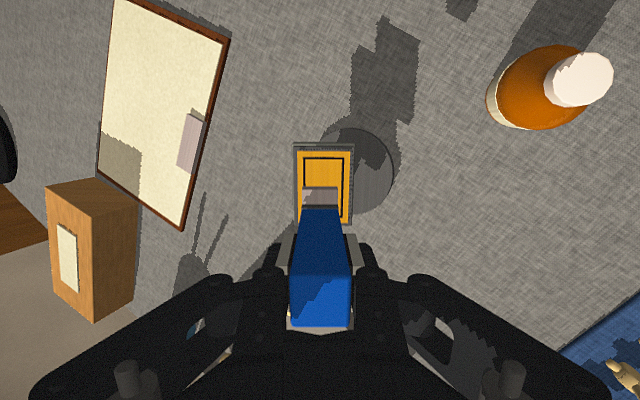

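View pics/s8.png

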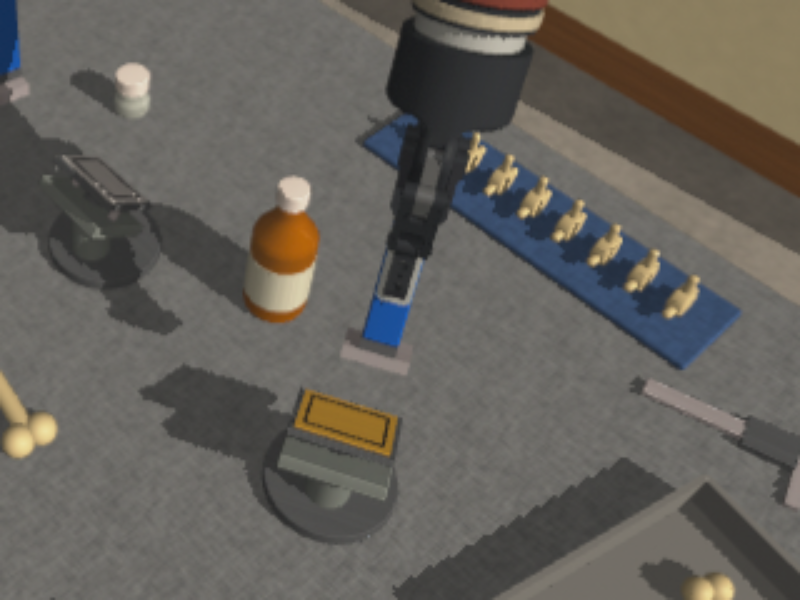

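View pics/c8.png

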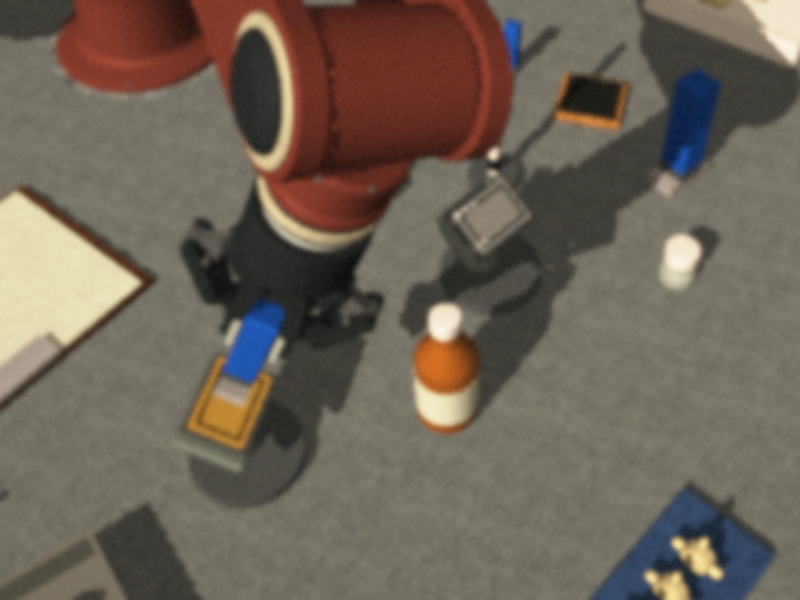

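```bash
python3 - <<'E'
from m1 import *
from plan import tag
im,d,c=load("wrist")
p,X,Y,Z=tag('brass')
m=np.zeros(d.shape,bool); m[130:240,270:380]=True
P=mpts(c,d,m)-p; q=np.c_[P@X,P@Y,P@Z]*1000
i=(abs(q[:,2])<6)&(abs(q[:,0])<40)&(abs(q[:,1])<50);q=q[i]
print(len(q),"z",q[:,2].mean(),"lo",np.percentile(q,[1],0).round(1),"hi",np.percentile(q,[99],0).round(1))
A=np.c_[q[:,:2],np.ones(len(q))];print("slopes",np.linalg.lstsq(A,q[:,2],rcond=None)[0])
# x edges per y bin
for b in range(-45,45,8):
    s=q[(q[:,1]>=b)&(q[:,1]<b+8)]
    if len(s)>30: print(b,len(s),s[:,0].min().round(1),s[:,0].max().round(1))
print(cv2.minAreaRect(q[:,:2].astype(np.float32)))
# frame detection: brass colour rect
r,cc=np.nonzero(m&(d>0)); px=np.c_[cc,r][i]
col=im[px[:,1],px[:,0]].astype(int); br=(col[:,2]-col[:,0]>60)
print("brass",br.sum(),cv2.minAreaRect(q[br,:2].astype(np.float32)),np.percentile(q[br],[1,99],0).round(1))
dk=(col.max(1)<90)
s=q[dk&(abs(q[:,0])<23)&(q[:,1]>-31)&(q[:,1]<31)];print("dark",len(s),np.percentile(s,[2,98],0).round(1))
crop=cv2.resize(im[130:250,270:390],None,fx=5,fy=5,interpolation=cv2.INTER_CUBIC);cv2.imwrite("pics/w8c.png",crop)
# predicted frame outline
E
```

```text
3274 z -1.6331397318385767 lo [[-26.7 -36.9  -4.8]] hi [[26.4 34.6  0.5]]
slopes [-0.00348039 -0.00770876 -1.72281621]
-37 569 -27.7 25.7
-29 560 -27.1 26.0
-21 540 -27.2 26.2
-13 533 -27.3 26.6
-5 352 -26.6 27.1
3 191 -26.9 26.2
11 182 -26.9 26.5
19 164 -26.1 26.9
27 129 -26.4 27.0
((-0.08142852783203125, -0.3518791198730469), (73.46199798583984, 54.2156867980957), 89.03034973144531)
brass 2123 ((-0.15563011169433594, -0.17102813720703125), (65.84854125976562, 46.6113166809082), 89.2014389038086) [[-23.2 -33.   -3.2]
 [ 22.7  30.3   0.5]]
dark 235 [[-18.1 -28.1  -2.1]
 [ 17.4  26.1   0.6]]
```

View pics/w8c.png

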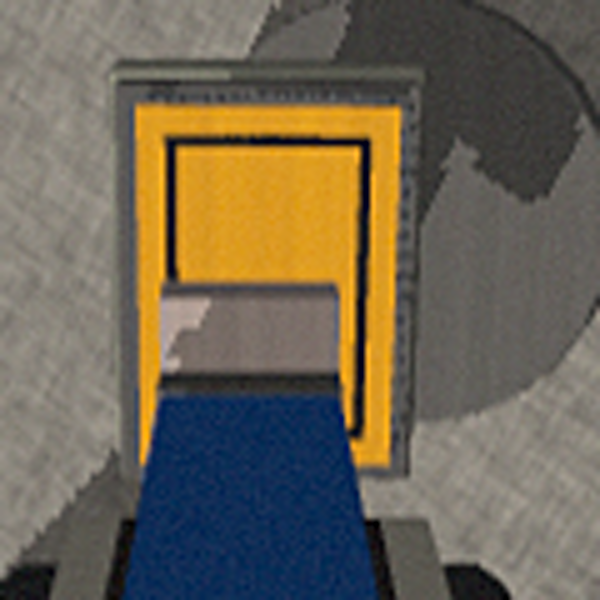

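```bash
sed -i 's/-149.3,22/-150.2,22/' plan.py; cat > die.py <<'E'
from m1 import *
im,d,c=load("wrist")
Mw=R.from_rotvec(c['orientation']).as_matrix()
Ct=np.array([[-.001,-.276,.961],[-.001,-.961,-.276],[1,-.001,.001]])  # cam axes in tool
m=np.zeros(d.shape,bool); m[150:320,290:350]=True
P=(mpts(c,d,m)-c['position'])@Mw
T=P@Ct.T+np.array([.03194,.07084,-.0003])
T*=1000
for lo,hi in ((160,180),(180,195),(195,208),(208,214),(214,218),(218,223),(223,229)):
    s=T[(T[:,0]>lo)&(T[:,0]<hi)&(abs(T[:,2])<30)&(T[:,1]<30)&(T[:,1]>5)]
    if len(s)>5: print(lo,len(s),"y",np.percentile(s[:,1],[2,50,98]).round(1),"z",np.percentile(s[:,2],[1,99]).round(1))
E
python3 die.py; python3 plan.py brass 15
```

```text
160 761 y [11.5 12.5 13.2] z [-14.7  14.2]
180 384 y [11.5 12.4 12.9] z [-11.8  11.2]
195 259 y [11.6 12.4 12.9] z [-11.7  11.2]
208 106 y [11.6 12.4 12.7] z [-12.2  11.7]
214 399 y [12.2 16.8 22.4] z [-11.8  11.5]
218 254 y [12.5 19.3 22.7] z [-11.9  11.5]
223 47 y [22.1 22.4 22.8] z [-12.1  10.8]
t 9.95 tcp [ 0.6368 -0.2289  0.3534] to go: turn u [-0.01 -0.01 -0.04] shift u [-0.81 -0.07 -2.07] | face in tag mm [ 2.   7.  58.8] err turn tag deg [-0.03  0.04 -0.27] F tag [-0.7  1.  -1.7] op 0.0235 q [-0.41  0.27  1.47 -0.31  1.64 -0.92]
```

>>> carry_out(increments=[[[0,0,0],[-0.2,0,-0.5],0],[[0,0,-0.04],[-0.3,-0.05,-0.7],0],[[0,0,0],[-0.2,-0.02,-0.5],0],[[0,0,0],[-0.1,0,-0.3],0],[[0,0,0],[0,0,0],0]])

```text
t: 10.45
tool_pos: [0.6199, -0.2286, 0.3122]
tool_rot: [-0.509, 1.902, 0.342]
contact_force: [0.6, 0.1, -1.7]
opening: 0.0234
```

```bash
python3 plan.py brass 8
```

```text
t 10.45 tcp [ 0.6199 -0.2286  0.3122] to go: turn u [ 0.    0.02 -0.02] shift u [-0.08 -0.15 -0.33] | face in tag mm [-0.5 -1.4 15.2] err turn tag deg [-0.1  -0.09 -0.09] F tag [-1.1  0.2 -1.3] op 0.0234 q [-0.42  0.27  1.54 -0.31  1.56 -0.9 ]
```

>>> carry_out(increments=[[[0,0.02,-0.02],[-0.06,-0.12,-0.2],0],[[0,0,0],[-0.06,-0.04,-0.2],0],[[0,0,0],[-0.06,-0.04,-0.15],0]])

```text
t: 10.75
tool_pos: [0.6163, -0.2329, 0.301]
tool_rot: [-0.507, 1.903, 0.341]
contact_force: [0.9, -0.3, -2.6]
opening: 0.0235
```

```bash
python3 plan.py brass -6
```

```text
t 10.75 tcp [ 0.6163 -0.2329  0.301 ] to go: turn u [ 0.01  0.01 -0.  ] shift u [-0.13 -0.06 -0.42] | face in tag mm [0.4 0.5 2.9] err turn tag deg [-0.07 -0.02  0.01] F tag [-1.6  0.7 -2.1] op 0.0235 q [-0.43  0.27  1.56 -0.31  1.54 -0.9 ]
```

>>> carry_out(increments=[[[0,0,0],[-0.05,-0.025,-0.13],0],[[0,0,0],[-0.04,-0.02,-0.12],0],[[0,0,0],[-0.04,-0.02,-0.12],0]])

```text
t: 11.05
tool_pos: [0.614, -0.2345, 0.2948]
tool_rot: [-0.507, 1.902, 0.34]
contact_force: [-1.0, 2.6, 4.4]
opening: 0.0237
```

```bash
python3 plan.py brass -6
```

```text
t 11.05 tcp [ 0.614  -0.2345  0.2948] to go: turn u [0.01 0.02 0.  ] shift u [-0.01  0.01 -0.11] | face in tag mm [ 0.5  0.7 -4. ] err turn tag deg [-0.09 -0.07  0.06] F tag [ 1.3 -2.7  4.3] op 0.0237 q [-0.43  0.28  1.56 -0.31  1.53 -0.9 ]
```

>>> carry_out(increments=[[[0,0,0],[-0.05,-0.02,-0.14],0],[[0,0,0],[0,0,0],0]])

```text
t: 11.25
tool_pos: [0.6135, -0.2347, 0.2942]
tool_rot: [-0.507, 1.901, 0.339]
contact_force: [-0.1, 2.4, 4.3]
opening: 0.0234
```

```bash
python3 plan.py brass -6
```

```text
t 11.25 tcp [ 0.6135 -0.2347  0.2942] to go: turn u [0.01 0.04 0.01] shift u [ 0.01  0.02 -0.08] | face in tag mm [ 0.5  0.8 -4.7] err turn tag deg [-0.14 -0.14  0.09] F tag [ 0.6 -2.1  4.4] op 0.0234 q [-0.43  0.28  1.57 -0.31  1.53 -0.9 ]
```

>>> carry_out(increments=[[[0,0,0],[-0.03,-0.015,-0.1],0],[[0,0,0],[-0.02,-0.01,-0.07],0],[[0,0,0],[-0.01,-0.005,-0.03],0]])

```text
t: 11.55
tool_pos: [0.6131, -0.2349, 0.2939]
tool_rot: [-0.507, 1.899, 0.337]
contact_force: [0.1, 3.7, 5.7]
opening: 0.0232
```

```bash
python3 plan.py brass -6; python3 w.py w9
```

```text
t 11.55 tcp [ 0.6131 -0.2349  0.2939] to go: turn u [0.02 0.06 0.01] shift u [ 0.03  0.03 -0.06] | face in tag mm [ 0.3  1.1 -5.1] err turn tag deg [-0.23 -0.24  0.16] F tag [ 0.3 -3.2  6. ] op 0.0232 q [-0.43  0.28  1.57 -0.31  1.53 -0.9 ]
11.55 [ 0.6131 -0.2349  0.2939] jaw 29.6 toolx [-0.3197 -0.1877 -0.9288] q [-0.43  0.28  1.57 -0.31  1.53 -0.9 ] F [0.1 3.7 5.7] T [ 0.55  0.33 -0.27]
```

View pics/w9.png

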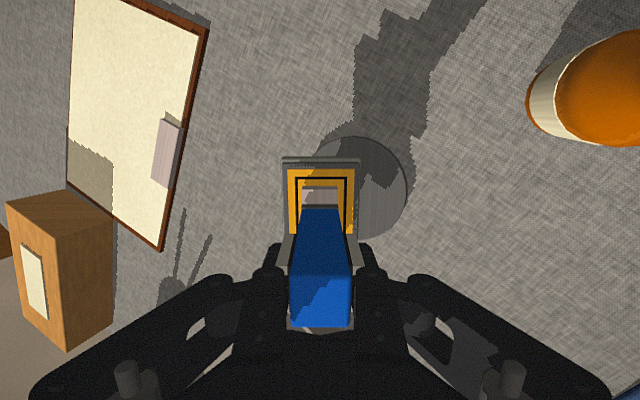

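>>> carry_out(increments=[[[0.02,0.06,0.01],[-0.03,0.02,-0.05],0],[[0,0.02,0],[-0.01,0.01,-0.03],0],[[0,0,0],[-0.005,0,-0.02],0],[[0,0,0],[-0.005,0,-0.02],0],[[0,0,0],[-0.005,0,-0.02],0]])

```text
t: 12.1
tool_pos: [0.6134, -0.2344, 0.294]
tool_rot: [-0.51, 1.9, 0.339]
contact_force: [1.7, 1.7, 4.6]
opening: 0.0235
```

```bash
python3 plan.py brass -6
```

```text
t 12.1 tcp [ 0.6134 -0.2344  0.294 ] to go: turn u [ 0.03  0.04 -0.01] shift u [ 0.02  0.01 -0.07] | face in tag mm [ 0.4  1.  -4.8] err turn tag deg [-0.26 -0.13  0.04] F tag [-0.4 -0.6  5.1] op 0.0235 q [-0.43  0.28  1.57 -0.31  1.53 -0.9 ]
```

>>> carry_out(increments=[[[0.01,0.02,0],[-0.05,-0.02,-0.14],0],[[0,0,0],[-0.03,-0.02,-0.09],0],[[0,0,0],[-0.01,0,-0.04],0],[[0,0,0],[-0.01,0,-0.04],0],[[0,0,0],[-0.01,0,-0.03],0],[[0,0,0],[-0.01,0,-0.03],0]])

```text
t: 12.7
tool_pos: [0.6124, -0.2349, 0.2922]
tool_rot: [-0.509, 1.899, 0.337]
contact_force: [1.4, 2.3, 6.6]
opening: 0.0238
```

```bash
python3 plan.py brass -6
```

```text
t 12.7 tcp [ 0.6124 -0.2349  0.2922] to go: turn u [ 0.03  0.06 -0.  ] shift u [0.07 0.03 0.02] | face in tag mm [ 0.3  1.1 -6.9] err turn tag deg [-0.31 -0.23  0.11] F tag [ 0.3 -1.3  7. ] op 0.0238 q [-0.43  0.28  1.57 -0.31  1.52 -0.9 ]
```

>>> carry_out(increments=[[[0,0,0],[-0.005,0,-0.02],0],[[0,0,0],[-0.005,0,-0.02],0],[[0,0,0],[-0.005,0,-0.02],0],[[0,0,0],[-0.005,0,-0.02],0],[[0,0,0],[-0.005,0,-0.02],0],[[0,0,0],[-0.005,0,-0.02],0]])

```text
t: 13.3
tool_pos: [0.6125, -0.2346, 0.2933]
tool_rot: [-0.51, 1.898, 0.336]
contact_force: [2.5, 2.1, 5.9]
opening: 0.0232
```

```bash
python3 plan.py brass 20
```

```text
t 13.3 tcp [ 0.6125 -0.2346  0.2933] to go: turn u [ 0.03  0.08 -0.  ] shift u [0.49 0.26 1.17] | face in tag mm [ 0.3  1.1 -5.8] err turn tag deg [-0.35 -0.28  0.14] F tag [-0.8 -0.6  6.6] op 0.0232 q [-0.43  0.27  1.57 -0.31  1.52 -0.9 ]
```

>>> carry_out(increments=[[[0,0,0],[0.13,0.075,0.37],0],[[0,0,0],[0.16,0.09,0.46],0],[[0,0,0],[0.32,0.19,0.93],0],[[0,0,0],[0.32,0.19,0.93],0]])

```text
t: 13.7
tool_pos: [0.6292, -0.2236, 0.3413]
tool_rot: [-0.504, 1.908, 0.343]
contact_force: [-0.2, 0.1, -1.6]
opening: 0.0236
```

```bash
python3 plan.py brass 60; python3 w.py w10
```

```text
t 13.7 tcp [ 0.6292 -0.2236  0.3413] to go: turn u [-0.01 -0.04  0.01] shift u [0.3  0.08 0.63] | face in tag mm [ 1.6 -2.3 46.1] err turn tag deg [0.18 0.18 0.  ] F tag [-0.5 -0.2 -1.5] op 0.0236 q [-0.4   0.26  1.5  -0.3   1.62 -0.9 ]
13.7 [ 0.6292 -0.2236  0.3413] jaw 29.8 toolx [-0.3291 -0.1848 -0.926 ] q [-0.4   0.26  1.5  -0.3   1.62 -0.9 ] F [-0.2  0.1 -1.6] T [ 0.1  -0.29 -0.06]
```

View pics/w10.png

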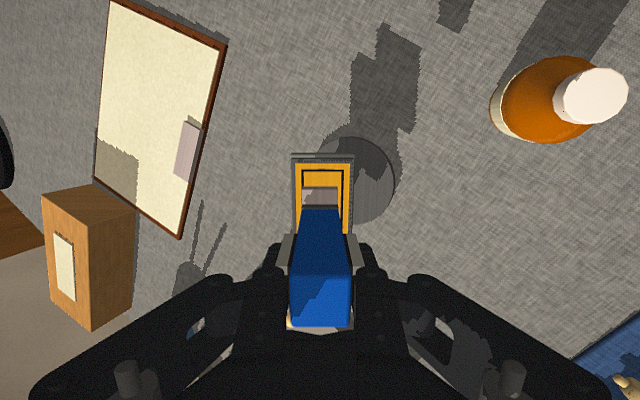

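>>> carry_out(increments=[[[0,0,0],[0.3,0.1,1],0],[[0,0,0],[0.3,0.1,1],0],[[0,0,-0.3],[0.3,0.3,1],0],[[0,0,-0.3],[0.3,0.4,1],0],[[0,0,-0.4],[0.3,0.6,0.8],0],[[0,0,-0.4],[0.2,0.8,0.4],0],[[0,0,-0.4],[0.2,1,0],0],[[0,0,-0.4],[0.2,1,0],0]])

```text
t: 14.55
tool_pos: [0.6718, -0.1376, 0.4442]
tool_rot: [-0.277, 1.949, 0.193]
contact_force: [0.6, -0.6, -2.0]
opening: 0.023
```

```bash
python3 plan.py alu 60; python3 plan.py brass 60;python3 - <<'E'
from h import *
im,d=get_image("side");cv2.imwrite("pics/s10.png",cv2.resize(im[120:360,290:610],None,fx=2.5,fy=2.5))
E
```

```text
t 14.55 tcp [ 0.6718 -0.1376  0.4442] to go: turn u [-0.27  1.82 -3.37] shift u [ 2.36  7.01 -5.79] | face in tag mm [ 51.3 170.1 141.7] err turn tag deg [ -8.77 -10.35 -17.35] F tag [-1.6  0.5 -1.4] op 0.023 q [-0.28  0.26  1.33 -0.21  1.88 -0.6 ]
t 14.55 tcp [ 0.6718 -0.1376  0.4442] to go: turn u [-0.02 -0.1   2.34] shift u [-1.83 -4.22 -4.52] | face in tag mm [-34.9 -76.2 172.4] err turn tag deg [ 5.37  0.46 12.27] F tag [-0.9  0.8 -1.8] op 0.023 q [-0.28  0.26  1.33 -0.21  1.88 -0.6 ]
```

View pics/s10.png

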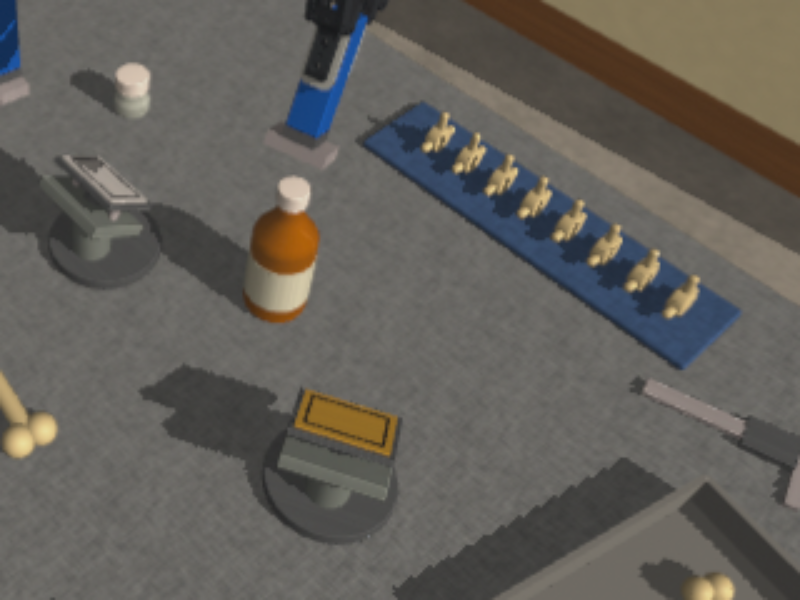

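>>> carry_out(increments=[[[-0.03,0.2,-0.4],[0.25,0.8,0],0],[[-0.03,0.2,-0.4],[0.25,0.8,0],0],[[-0.03,0.2,-0.4],[0.25,0.8,-0.2],0],[[-0.03,0.2,-0.4],[0.25,0.8,-0.4],0],[[-0.03,0.2,-0.4],[0.25,0.8,-0.6],0],[[-0.03,0.2,-0.4],[0.25,0.8,-0.7],0],[[-0.03,0.2,-0.4],[0.25,0.8,-0.7],0],[[-0.03,0.2,-0.3],[0.25,0.8,-0.7],0]])

```text
t: 15.4
tool_pos: [0.7126, -0.0046, 0.3693]
tool_rot: [0.039, 2.135, -0.022]
contact_force: [0.2, -0.1, -1.5]
opening: 0.0231
```

```bash
python3 plan.py alu 60
```

```text
t 15.4 tcp [ 0.7126 -0.0046  0.3693] to go: turn u [ 0.01  0.12 -0.16] shift u [ 0.32  0.35 -2.05] | face in tag mm [24.6  9.4 91.1] err turn tag deg [-0.51 -0.68 -0.75] F tag [-1.   0.1 -1.2] op 0.0231 q [-0.11  0.42  1.28 -0.04  2.01 -0.08]
```

>>> carry_out(increments=[[[0,0.08,-0.1],[0.12,0.15,-0.5],0],[[0,0.04,-0.06],[0.12,0.1,-0.7],0],[[0,0,0],[0.05,0.05,-0.5],0],[[0,0,0],[0,0,-0.2],0],[[0,0,0],[0,0,0],0]])

```text
t: 15.9
tool_pos: [0.718, 0.001, 0.3224]
tool_rot: [0.054, 2.154, -0.032]
contact_force: [0.6, -0.1, -1.1]
opening: 0.0235
```

```bash
cat > ta.py <<'E'
from m1 import *
from plan import tag
im,d,c=load("wrist")
p,X,Y,Z=tag('alu')
m=np.zeros(d.shape,bool); m[100:260,250:400]=True
r,cc=np.nonzero(m&(d>0))
P=mpts(c,d,m)-p; q=np.c_[P@X,P@Y,P@Z]*1000
i=(abs(q[:,2])<6)&(abs(q[:,0])<40)&(abs(q[:,1])<50);q=q[i];px=np.c_[cc,r][i]
print(len(q),"z",q[:,2].mean(),np.percentile(q,[1,99],0).round(1).tolist(),"slopes",np.linalg.lstsq(np.c_[q[:,:2],np.ones(len(q))],q[:,2],rcond=None)[0].round(4))
for b in range(-45,45,8):
    s=q[(q[:,1]>=b)&(q[:,1]<b+8)]
    if len(s)>30: print(b,len(s),s[:,0].min().round(1),s[:,0].max().round(1))
print(cv2.minAreaRect(q[:,:2].astype(np.float32)))
cv2.imwrite("pics/wc.png",cv2.resize(im[110:250,260:400],None,fx=4,fy=4,interpolation=cv2.INTER_CUBIC))
E
python3 plan.py alu 60;python3 w.py w11; python3 ta.py; python3 die.py
```

```text
t 15.9 tcp [0.718  0.001  0.3224] to go: turn u [ 0.02 -0.08 -0.01] shift u [0.05 0.08 0.3 ] | face in tag mm [-0.8  2.1 54.5] err turn tag deg [-0.14  0.44  0.03] F tag [-1.2  0.  -0.6] op 0.0235 q [-0.1   0.47  1.29 -0.03  1.97 -0.05]
15.9 [0.718  0.001  0.3224] jaw -3.0 toolx [-0.5505  0.0264 -0.8344] q [-0.1   0.47  1.29 -0.03  1.97 -0.05] F [ 0.6 -0.1 -1.1] T [ 0.01 -0.51  0.04]
3110 z -1.5410897033428337 [[-27.3, -36.9, -4.8], [25.9, 34.0, 0.7]] slopes [ 9.0000e-04  1.2700e-02 -1.3875e+00]
-37 615 -27.0 26.3
-29 559 -27.1 26.6
-21 551 -27.5 26.8
-13 504 -27.5 26.2
-5 207 -26.9 26.5
3 196 -27.1 25.7
11 180 -27.3 25.9
19 151 -27.4 25.9
27 117 -27.7 25.3
((-0.6264705657958984, -0.5467338562011719), (54.212215423583984, 73.43769836425781), 1.113539457321167)
160 776 y [11.6 12.5 13.2] z [-14.7  14.2]
180 379 y [11.5 12.4 12.9] z [-11.7  11.2]
195 257 y [11.5 12.4 12.9] z [-11.7  11.2]
208 112 y [11.5 12.4 12.8] z [-12.1  11.7]
214 391 y [12.2 16.4 22.4] z [-11.9  11.4]
218 256 y [12.4 19.4 22.6] z [-11.8  11.6]
223 46 y [22.1 22.4 22.7] z [-11.9  10.9]
```

View pics/w11.png

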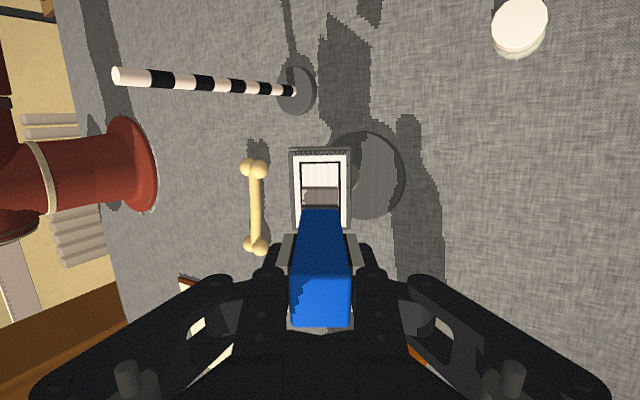

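View pics/wc.png

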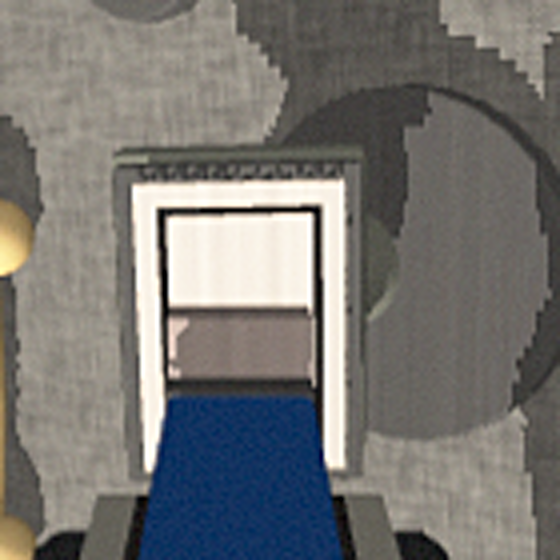

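```bash
sed -i 's/(0.563,0.0107,0.088),177.0/(0.5633,0.011,0.088),178.1/' plan.py; python3 plan.py alu 12
```

```text
t 15.95 tcp [0.7181 0.0009 0.3229] to go: turn u [ 0.02 -0.07  0.18] shift u [-1.24  0.29 -1.73] | face in tag mm [-0.5  3.1 54.7] err turn tag deg [0.46 0.42 0.96] F tag [ 0.2  0.6 -0.6] op 0.0233 q [-0.1   0.47  1.29 -0.03  1.97 -0.05]
```

>>> carry_out(increments=[[[0.01,-0.05,0.1],[-0.3,0.15,-0.4],0],[[0.01,-0.02,0.08],[-0.4,0.1,-0.55],0],[[0,0,0],[-0.35,0.04,-0.5],0],[[0,0,0],[-0.15,0,-0.25],0],[[0,0,0],[0,0,0],0]])

```text
t: 16.45
tool_pos: [0.6916, 0.0065, 0.2885]
tool_rot: [0.035, 2.143, -0.019]
contact_force: [-0.3, -0.1, -2.3]
opening: 0.023
```

```bash
python3 plan.py alu 3
```

```text
t 16.45 tcp [0.6916 0.0065 0.2885] to go: turn u [ 0.    0.04 -0.01] shift u [-0.16  0.02 -0.39] | face in tag mm [ 0.7  0.3 11.3] err turn tag deg [-0.03 -0.21 -0.03] F tag [-1.   0.1 -2.1] op 0.023 q [-0.09  0.43  1.39 -0.03  1.89 -0.06]
```

>>> carry_out(increments=[[[0,0.04,0],[-0.06,0.01,-0.15],0],[[0,0,0],[-0.06,0.005,-0.14],0],[[0,0,0],[-0.05,0.005,-0.1],0]])

```text
t: 16.75
tool_pos: [0.6882, 0.0069, 0.281]
tool_rot: [0.035, 2.146, -0.019]
contact_force: [-0.4, -0.0, -1.4]
opening: 0.0236
```

```bash
python3 plan.py alu -6
```

```text
t 16.75 tcp [0.6882 0.0069 0.281 ] to go: turn u [ 0.    0.01 -0.01] shift u [-0.24  0.01 -0.39] | face in tag mm [0.1 0.1 3.2] err turn tag deg [-0.04 -0.05 -0.02] F tag [-0.4  0.  -1.4] op 0.0236 q [-0.09  0.44  1.41 -0.03  1.88 -0.06]
```

>>> carry_out(increments=[[[0,0,0],[-0.08,0,-0.12],0],[[0,0,0],[-0.07,0,-0.12],0],[[0,0,0],[-0.07,0,-0.12],0],[[0,0,0],[-0.05,0,-0.08],0]])

```text
t: 17.15
tool_pos: [0.6837, 0.0069, 0.275]
tool_rot: [0.035, 2.142, -0.019]
contact_force: [1.9, 1.1, 4.2]
opening: 0.0233
```

```bash
python3 plan.py alu -6
```

```text
t 17.15 tcp [0.6837 0.0069 0.275 ] to go: turn u [ 0.    0.04 -0.01] shift u [-0.01  0.01 -0.09] | face in tag mm [-0.2  0.2 -4.3] err turn tag deg [-0.03 -0.26 -0.01] F tag [ 0.8 -1.1  4.5] op 0.0233 q [-0.09  0.43  1.42 -0.03  1.86 -0.06]
```

>>> carry_out(increments=[[[0,0.04,0],[-0.05,0,-0.14],0],[[0,0.01,0],[-0.05,0,-0.1],0],[[0,0,0],[-0.02,0,-0.05],0],[[0,0,0],[-0.02,0,-0.04],0]])

```text
t: 17.55
tool_pos: [0.6827, 0.007, 0.2745]
tool_rot: [0.035, 2.14, -0.02]
contact_force: [2.2, 0.2, 5.2]
opening: 0.0235
```

```bash
python3 plan.py alu -6; python3 w.py w12
```

```text
t 17.55 tcp [0.6827 0.007  0.2745] to go: turn u [ 0.01  0.07 -0.01] shift u [ 0.04  0.   -0.07] | face in tag mm [-0.2  0.2 -5.2] err turn tag deg [-0.05 -0.39 -0.01] F tag [ 1.  -0.3  5.6] op 0.0235 q [-0.09  0.43  1.42 -0.03  1.86 -0.06]
17.55 [0.6827 0.007  0.2745] jaw -1.9 toolx [-0.5386  0.0171 -0.8424] q [-0.09  0.43  1.42 -0.03  1.86 -0.06] F [2.2 0.2 5.2] T [ 0.11  0.13 -0.09]
```

View pics/w12.png

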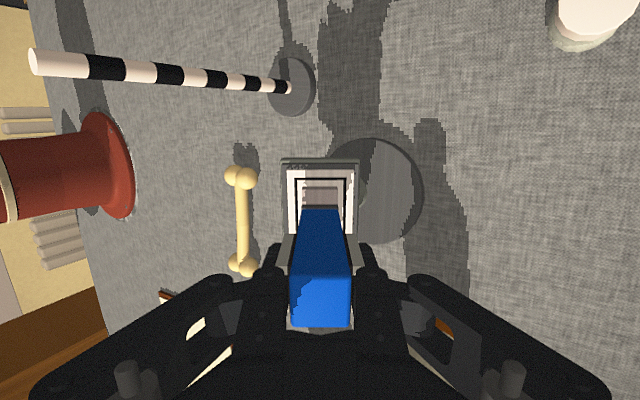

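Die inside the silver frame. A bit deeper, then hold.

>>> carry_out(increments=[[[0,0.04,0],[-0.05,0,-0.12],0],[[0,0.01,0],[-0.03,0,-0.07],0],[[0,0,0],[-0.02,0,-0.04],0],[[0,0,0],[-0.02,0,-0.04],0],[[0,0,0],[-0.015,0,-0.03],0],[[0,0,0],[-0.015,0,-0.03],0]])

```text
t: 18.2
tool_pos: [0.6823, 0.007, 0.2759]
tool_rot: [0.034, 2.135, -0.02]
contact_force: [2.5, -0.0, 4.5]
opening: 0.0232
```

```bash
python3 plan.py alu -6
```

```text
t 18.2 tcp [0.6823 0.007  0.2759] to go: turn u [ 0.01  0.12 -0.01] shift u [ 0.06 -0.   -0.14] | face in tag mm [-0.2  0.2 -4.2] err turn tag deg [-0.06 -0.69 -0.  ] F tag [ 0.3 -0.   5.1] op 0.0232 q [-0.09  0.42  1.43 -0.03  1.85 -0.06]
```

>>> carry_out(increments=[[[0,0.12,0],[0,0,-0.18],0],[[0,0.05,0],[-0.02,0,-0.14],0],[[0,0.03,0],[-0.02,0,-0.1],0],[[0,0.03,0],[-0.02,0,-0.08],0]])

```text
t: 18.6
tool_pos: [0.6831, 0.0071, 0.2701]
tool_rot: [0.034, 2.152, -0.02]
contact_force: [3.7, 0.6, 9.1]
opening: 0.0235
```

```bash
python3 plan.py alu -6
```

```text
t 18.6 tcp [0.6831 0.0071 0.2701] to go: turn u [ 0.01 -0.05 -0.01] shift u [ 0.02 -0.    0.15] | face in tag mm [-0.2  0.2 -8.7] err turn tag deg [-0.08  0.29  0.01] F tag [ 1.8 -0.7  9.6] op 0.0235 q [-0.09  0.44  1.42 -0.04  1.86 -0.06]
```

>>> carry_out(increments=[[[0,-0.02,0],[0.01,0,0.03],0],[[0,0,0],[-0.01,0,-0.03],0],[[0,0.01,0],[-0.01,0,-0.04],0]])

```text
t: 18.9
tool_pos: [0.684, 0.0071, 0.2723]
tool_rot: [0.034, 2.15, -0.02]
contact_force: [3.9, 0.9, 6.9]
opening: 0.0233
```

```bash
python3 plan.py alu -6
```

```text
t 18.9 tcp [0.684  0.0071 0.2723] to go: turn u [ 0.01 -0.03 -0.01] shift u [-0.03 -0.    0.04] | face in tag mm [-0.2  0.2 -6.3] err turn tag deg [-0.08  0.17  0.01] F tag [ 0.6 -1.1  7.9] op 0.0233 q [-0.09  0.44  1.42 -0.04  1.86 -0.06]
```

>>> carry_out(increments=[[[0,0.01,0],[-0.02,0,-0.05],0],[[0,0.01,0],[-0.02,0,-0.05],0],[[0,0.01,0],[-0.02,0,-0.05],0],[[0,0.01,0],[-0.02,0,-0.05],0]])

```text
t: 19.3
tool_pos: [0.6838, 0.007, 0.2716]
tool_rot: [0.034, 2.151, -0.02]
contact_force: [3.6, 0.7, 7.7]
opening: 0.0236
```

```bash
python3 plan.py alu 20
```

```text
t 19.3 tcp [0.6838 0.007  0.2716] to go: turn u [ 0.01 -0.04 -0.01] shift u [ 0.69 -0.03  1.17] | face in tag mm [-0.2  0.3 -7. ] err turn tag deg [-0.08  0.24  0.01] F tag [ 1.2 -0.8  8.4] op 0.0236 q [-0.09  0.44  1.42 -0.04  1.86 -0.06]
```

>>> carry_out(increments=[[[0,0,0],[0.22,-0.01,0.34],0],[[0,0,0],[0.27,-0.01,0.42],0],[[0,0,0],[0.54,-0.02,0.84],0],[[0,0,0],[0.54,-0.02,0.84],0],[[0,0,0],[0.54,-0.02,0.84],0]])

```text
t: 19.8
tool_pos: [0.7247, 0.0052, 0.3287]
tool_rot: [0.034, 2.168, -0.02]
contact_force: [-0.6, -0.1, -1.4]
opening: 0.0233
```

```bash
python3 plan.py alu 60
```

```text
t 19.8 tcp [0.7247 0.0052 0.3287] to go: turn u [ 0.01 -0.22 -0.01] shift u [-0.27  0.03 -0.01] | face in tag mm [ 0.5  0.7 63.1] err turn tag deg [-0.09  1.23  0.01] F tag [-0.2  0.2 -1.5] op 0.0233 q [-0.09  0.48  1.27 -0.04  1.99 -0.06]
```

```bash
cat > padp.py <<'E'
from plan import *
def padrep(z,hd=84.5):
    o=get_obs();M=R.from_rotvec(o['tool_rot']).as_matrix();h=np.radians(hd)
    zt=np.array([np.cos(h),np.sin(h),0]);xt=np.array([0,0,-1.]);Mt=np.c_[xt,np.cross(zt,xt),zt]
    w=R.from_matrix(Mt@M.T).as_rotvec(); T=np.array([.4822,.2750,z])
    f=o['tool_pos']+M[:,0]*L
    print("t",round(o['t'],2),"tcp",o['tool_pos'].round(4),"turn u",(w/.1).round(2),"shift u",((T-o['tool_pos'])/.02).round(2),"face",f.round(4),"F",o['contact_force'].round(1),"op",round(o['opening'],4),"q",o['q'].round(2))
if __name__=="__main__": padrep(float(sys.argv[1]))
E
python3 padp.py .30
```

```text
t 19.8 tcp [0.7247 0.0052 0.3287] turn u [ 4.35 -4.92 14.59] shift u [-12.12  13.49  -1.43] face [0.5972 0.0091 0.1412] F [-0.6 -0.1 -1.4] op 0.0233 q [-0.09  0.48  1.27 -0.04  1.99 -0.06]
```

>>> carry_out(increments=[[[0,-0.6,0.1],[0,0,0.9],0],[[0,-0.7,0.4],[-0.2,0,0.9],0],[[0,-0.7,0.6],[-0.4,0,0.9],0],[[0,-0.7,0.8],[-0.5,0.2,0.9],0],[[0,-0.7,0.8],[-0.6,0.4,0.9],0],[[0,-0.7,0.8],[-0.6,0.6,0.9],0],[[0,-0.7,0.8],[-0.6,0.8,0.9],0],[[0,-0.5,0.8],[-0.6,0.9,0.7],0]])

```text
t: 20.6
tool_pos: [0.654, 0.061, 0.4573]
tool_rot: [-0.465, 1.601, 0.289]
contact_force: [-0.2, 0.7, -1.7]
opening: 0.0235
```

```bash
python3 padp.py .30
```

```text
t 20.6 tcp [0.654  0.061  0.4573] turn u [1.3  0.27 9.96] shift u [-8.59 10.7  -7.86] face [0.6457 0.0334 0.2324] F [-0.2  0.7 -1.7] op 0.0235 q [-0.    0.11  1.46 -0.12  1.6  -0.48]
```

>>> carry_out(increments=[[[0.16,0.03,0.9],[-0.7,1,0],0],[[0.16,0.03,0.9],[-0.7,1,0],0],[[0.16,0.03,0.9],[-0.7,1,0],0],[[0.16,0.03,0.9],[-0.7,1,0],0],[[0.16,0.03,0.9],[-0.8,1,0],0],[[0.16,0.03,0.9],[-0.8,1,0],0],[[0.16,0.03,0.9],[-0.8,1,-0.2],0],[[0.16,0.03,0.9],[-0.8,1,-0.4],0]])

```text
t: 21.4
tool_pos: [0.5281, 0.2257, 0.4373]
tool_rot: [-0.951, 1.384, 0.964]
contact_force: [-0.2, 0.3, -1.7]
opening: 0.0234
```

```bash
python3 padp.py .30
```

```text
t 21.4 tcp [0.5281 0.2257 0.4373] turn u [ 0.15 -0.29  2.47] shift u [-2.29  2.47 -6.86] face [0.5212 0.223  0.2107] F [-0.2  0.3 -1.7] op 0.0234 q [ 0.27 -0.08  1.69 -0.    1.56 -0.95]
```

>>> carry_out(increments=[[[0.04,-0.08,0.6],[-0.5,0.5,-0.6],0],[[0.04,-0.08,0.6],[-0.5,0.6,-0.8],0],[[0.04,-0.08,0.6],[-0.5,0.6,-0.9],0],[[0,-0.04,0.5],[-0.4,0.5,-0.9],0],[[0,0,0.1],[-0.2,0.2,-0.9],0],[[0,0,0],[-0.1,0,-0.9],0],[[0,0,0],[0,0,-0.7],0],[[0,0,0],[0,0,-0.3],0]])

```text
t: 22.2
tool_pos: [0.4769, 0.2765, 0.3013]
tool_rot: [-1.146, 1.277, 1.155]
contact_force: [0.3, -0.1, -2.3]
opening: 0.0232
```

```bash
python3 padp.py .26; python3 w.py w13; python3 - <<'E'
from m1 import *
im,d,c=load("wrist")
m=np.zeros(d.shape,bool); m[60:290,200:440]=True
P=mpts(c,d,m);P=P[(abs(P[:,0]-.483)<.07)&(abs(P[:,1]-.275)<.07)]
Q=P[(P[:,2]>.0065)&(P[:,2]<.016)];print(cv2.minAreaRect((Q[:,:2]*1000).astype(np.float32)),Q[:,2].mean())
E
```

```text
t 22.2 tcp [0.4769 0.2765 0.3013] turn u [ 0.14 -0.23 -0.1 ] shift u [ 0.27 -0.07 -2.06] face [0.4716 0.2732 0.0746] F [ 0.3 -0.1 -2.3] op 0.0232 q [ 0.39 -0.03  1.87 -0.    1.32 -1.09]
22.2 [0.4769 0.2765 0.3013] jaw 85.1 toolx [-0.0234 -0.0145 -0.9996] q [ 0.39 -0.03  1.87 -0.    1.32 -1.09] F [ 0.3 -0.1 -2.3] T [ 0.04 -0.01  0.03]
((481.2458801269531, 275.1509704589844), (75.08138275146484, 76.03707885742188), 28.26231575012207) 0.010164811566598158
```

View pics/w13.png

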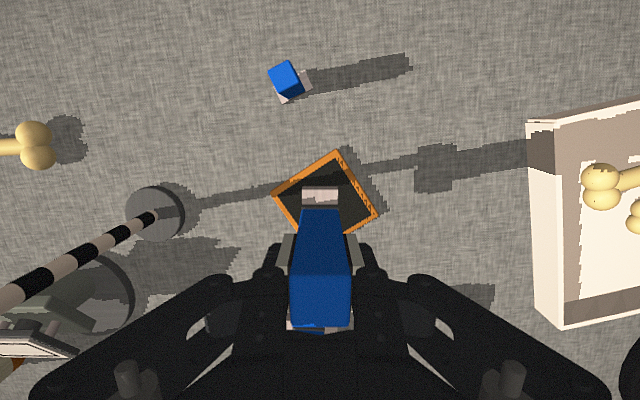

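Pad centre confirmed at (0.482, 0.275). Straighten and descend.

>>> carry_out(increments=[[[0.1,-0.2,-0.1],[0.2,-0.05,-0.5],0],[[0.04,-0.03,0],[0.07,0,-0.7],0],[[0,0,0],[0,0,-0.5],0],[[0,0,0],[0,0,-0.2],0],[[0,0,0],[0,0,0],0]])

```text
t: 22.75
tool_pos: [0.4841, 0.2749, 0.2633]
tool_rot: [-1.137, 1.253, 1.136]
contact_force: [0.3, 0.4, -1.1]
opening: 0.0234
```

```bash
python3 padp.py .2387
```

```text
t 22.75 tcp [0.4841 0.2749 0.2633] turn u [0.   0.01 0.02] shift u [-0.1   0.01 -1.23] face [0.4844 0.2748 0.0366] F [ 0.3  0.4 -1.1] op 0.0234 q [ 0.38  0.02  1.89 -0.    1.23 -1.09]
```

>>> carry_out(increments=[[[0,0.03,0],[-0.06,0,-0.35],0],[[0,0.02,0],[-0.04,0,-0.4],0],[[0,0,0],[-0.02,0,-0.3],0]])

```text
t: 23.05
tool_pos: [0.4826, 0.2753, 0.2437]
tool_rot: [-1.135, 1.253, 1.137]
contact_force: [-0.2, 0.4, -0.8]
opening: 0.0237
```

```bash
python3 padp.py .2387
```

```text
t 23.05 tcp [0.4826 0.2753 0.2437] turn u [-0.02  0.    0.02] shift u [-0.02 -0.01 -0.25] face [0.4827 0.2756 0.017 ] F [-0.2  0.4 -0.8] op 0.0237 q [ 0.38  0.04  1.9   0.    1.19 -1.09]
```

>>> carry_out(increments=[[[-0.02,0,0],[0,-0.01,-0.1],0],[[0,0,0],[0,0,-0.1],0],[[0,0,0],[0,0,-0.05],0]])

```text
t: 23.35
tool_pos: [0.4825, 0.2751, 0.2387]
tool_rot: [-1.137, 1.256, 1.137]
contact_force: [-4.1, -1.9, 8.4]
opening: 0.0236
```

```bash
python3 padp.py .2387
```

```text
t 23.35 tcp [0.4825 0.2751 0.2387] turn u [ 0.01 -0.01  0.02] shift u [-0.02 -0.01  0.  ] face [0.4823 0.2748 0.012 ] F [-4.1 -1.9  8.4] op 0.0236 q [ 0.38  0.05  1.91 -0.    1.18 -1.09]
```

>>> carry_out(increments=[[[0,0,0],[0.02,0.01,0.03],0],[[0,0,0],[0,0,0],0]])

```text
t: 23.55
tool_pos: [0.4832, 0.2755, 0.2398]
tool_rot: [-1.137, 1.254, 1.136]
contact_force: [-0.0, 1.3, -2.0]
opening: 0.0234
```

```bash
python3 padp.py .2387
```

```text
t 23.55 tcp [0.4832 0.2755 0.2398] turn u [0.01 0.   0.02] shift u [-0.05 -0.02 -0.06] face [0.4832 0.2753 0.0131] F [-0.   1.3 -2. ] op 0.0234 q [ 0.38  0.05  1.9  -0.    1.19 -1.09]
```

>>> carry_out(increments=[[[0,0,0],[-0.03,-0.02,-0.06],0],[[0,0,0],[0,0,0],0]])

```text
t: 23.75
tool_pos: [0.4827, 0.2751, 0.2387]
tool_rot: [-1.138, 1.254, 1.136]
contact_force: [-0.6, -0.4, -1.8]
opening: 0.0232
```

```bash
python3 padp.py .2387
```

```text
t 23.75 tcp [0.4827 0.2751 0.2387] turn u [0.01 0.01 0.02] shift u [-0.03 -0.01  0.  ] face [0.4829 0.275  0.012 ] F [-0.6 -0.4 -1.8] op 0.0232 q [ 0.38  0.05  1.91 -0.    1.18 -1.09]
```

Essentially in contact. Open.

>>> carry_out(increments=[[[0,0,0],[0,0,0],0.4],[[0,0,0],[0,0,0],0.7],[[0,0,0],[0,0,0],1],[[0,0,0],[0,0,0],1],[[0,0,0],[0,0,0],1],[[0,0,0],[0,0,0],1]])

```text
t: 24.35
tool_pos: [0.4831, 0.2753, 0.2395]
tool_rot: [-1.138, 1.252, 1.135]
contact_force: [0.4, -0.6, -0.3]
opening: 0.0856
```

```bash
python3 padp.py .2387; python3 w.py w14
```

```text
t 24.35 tcp [0.4831 0.2753 0.2395] turn u [-0.    0.03  0.02] shift u [-0.05 -0.01 -0.04] face [0.4837 0.2753 0.0128] F [ 0.4 -0.6 -0.3] op 0.0856 q [ 0.38  0.05  1.91 -0.    1.18 -1.09]
24.35 [0.4831 0.2753 0.2395] jaw 84.4 toolx [ 2.6e-03  1.0e-04 -1.0e+00] q [ 0.38  0.05  1.91 -0.    1.18 -1.09] F [ 0.4 -0.6 -0.3] T [-0.01  0.01 -0.04]
```

View pics/w14.png

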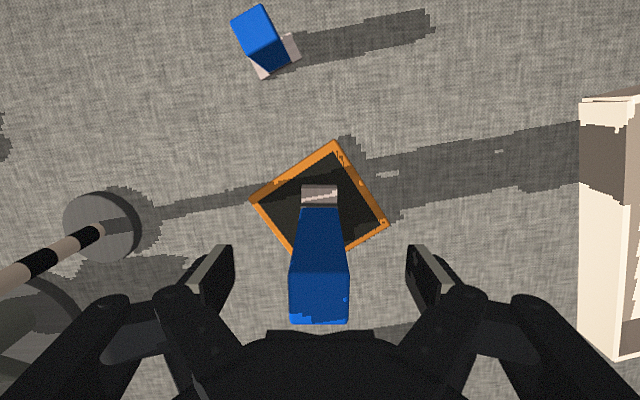

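Released and standing. Retreat straight up.

>>> carry_out(increments=[[[0,0,0],[0,0,0.5],1],[[0,0,0],[0,0,0.8],1],[[0,0,0],[0,0,1],1],[[0,0,0],[0,0,1],1],[[0,0,0],[0,0,1],1],[[0,0,0],[0,0,1],1],[[0,0,0],[0,0,1],1],[[0,0,0],[0,0,1],1]])

```text
t: 25.2
tool_pos: [0.4812, 0.2745, 0.392]
tool_rot: [-1.137, 1.256, 1.137]
contact_force: [0.9, 0.6, 0.5]
opening: 0.0856
```

```bash
python3 w.py w15; python3 - <<'E'
from m1 import *
im,d,c=load("wrist")
m=np.zeros(d.shape,bool); m[60:290,230:410]=True
P=mpts(c,d,m);P=P[(abs(P[:,0]-.483)<.07)&(abs(P[:,1]-.275)<.07)]
T=P[(P[:,2]>.106)&(P[:,2]<.118)]; print("top",len(T),T.mean(0).round(4),cv2.minAreaRect((T[:,:2]*1000).astype(np.float32)))
Q=P[(P[:,2]>.0065)&(P[:,2]<.016)];print(cv2.minAreaRect((Q[:,:2]*1000).astype(np.float32)))
im,d=get_image("side");cv2.imwrite("pics/s15.png",im)
im,d=get_image("scene");cv2.imwrite("pics/c15.png",im);print(get_obs()['t'])
E
```

```text
25.2 [0.4812 0.2745 0.392 ] jaw 84.4 toolx [-0.0018 -0.0016 -1.    ] q [ 0.38 -0.11  1.79 -0.    1.46 -1.09] F [0.9 0.6 0.5] T [-0.04  0.03  0.02]
top 695 [0.4817 0.2749 0.1106] ((482.3323059082031, 275.1705017089844), (23.248241424560547, 23.973215103149414), 83.90557861328125)
((481.8840637207031, 275.4557800292969), (76.13691711425781, 76.04837036132812), 28.24253273010254)
25.35
```

View pics/s15.png

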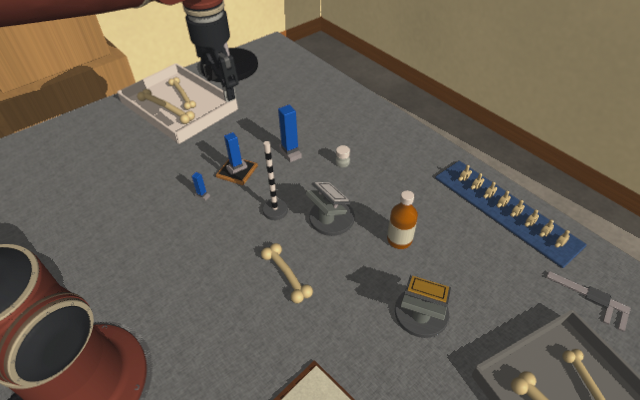

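View pics/c15.png

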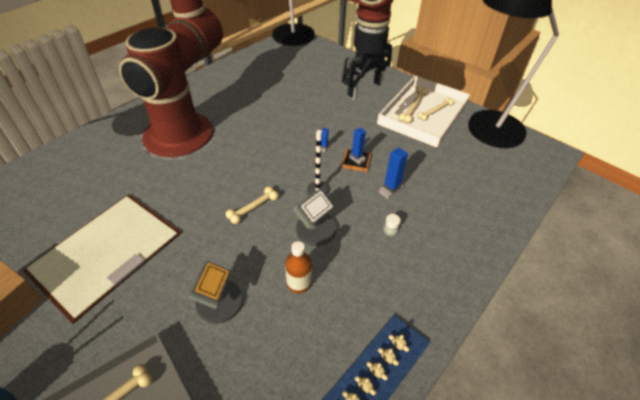

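```bash
python3 -c "
from station import *
print(finish_job())"
```

```text
the job is handed in; nothing more can be done
None
```

I embossed the brass tag first, then the aluminium tag. The middle-sized stamp is back upright on its pad, the gripper is clear, and the job was handed in at about 25 s of the 62 s.

- **Brass tag:** The die sat within about 1 mm of the frame's centre and within 0.4° of square and flat. I held it around half travel (about 4 to 7 mm) for well over a second, then lifted it along the tag's normal.
- **Aluminium tag:** The die was within about 0.3 mm of centre, with the tilt drifting up to 0.7° during an early hold. Depth varied between about 4 and 8.5 mm before settling at 6 to 7 mm for more than half a second, then I lifted it straight off.
- **Pad:** The stamp stands within about 1 mm of the pad's centre. When I set it down, contact briefly reached about 10 N, and I eased off before opening the gripper.
- **Other things:** The last side and scene pictures show the bottle, jar, bone, pole and both look-alike stamps where they were at the start.

**Not confirmed or disagreeing:**
- No mark shows on the brass in the pictures, and I didn't check the aluminium close up. The presses rest on depth and force estimates only, which agreed with each other to within about 1 mm.
- The scene and side cameras disagreed by about 4 mm in x. I used their average, and the wrist camera agreed with it to within 1 mm.
- The wrist camera read the tags about 1.5 mm lower than the stated height.

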